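Load the push-latch sample drawer

ROBOT

A 7-joint arm with a two-finger parallel gripper is mounted at the origin on a cart in front of the work surface, level with it; the furniture and walls round the work are solid. World frame = base frame: x ahead of the robot, y to its left, z up, the work surface at z = 0. Lengths are in mm, angles in degrees, forces in N, time in s.
With the tool pointing down it reaches from about 350 to 900 mm from the base axis. Payload 7.2 kg.
Tool frame: the origin (TCP) lies at the very end of the fingers, on their centre line; the grasp point (between the pads) lies 19 mm behind it; z points along the fingers, y is the line along which they close (so a half turn about z gives the same grasp; the last joint's range is limited). The gripper opens to 85 mm and grips with 20 to 120 N. Pads are 22 mm wide; open, the fingers measure 114 mm over their backs; the gripper's body (76 mm by 85 mm) begins 54 mm behind the grasp point. The pads swing forward as they close: fully open they stand 13 mm farther back than shut.
Start: joints at [-78.392, 23.554, -0.728, 91.456, 0.321, 64.991, -4.71], TCP at [167.198, 602.224, 231.297] pointing down, gripper open.
Joint ranges: [-169.25, 169.25], [-16.82, 113.86], [-84.01, 82.57], [7.8, 145.47], [-59.2, 239.2], [7.22, 106.19], [-163.78, 163.78]. Speed limits (degrees/s): [136.94, 136.94, 172.46, 172.46, 180, 180, 180].

INTERFACE

Orientations are given as [roll, pitch, yaw] about the fixed x, y, z axes, in that order (R = Rz(yaw) Ry(pitch) Rx(roll)).
In Python, from bench import get_obs, eyes, ticket gives the robot as it stands. The module is installed in compiled form; this text tells all that it offers.
- The arm moves only by the tool apply_moves, never from a script. Its argument "moves" is a list of rows, each an object with "translation": the shift along the tool's x, y, z in m, a list of three; "turn": the turn, a rotation vector about the tool's x, y, z in degrees, a list of three; "jaw": the gripper command: -1 is shut, 1 is fully open, values between are in proportion. In form: [{"translation": [x, y, z], "turn": [wx, wy, wz], "jaw": jaw}, ...]. A call has 1 to 10 rows; each row is the pose to reach, as a shift and turn from the pose commanded when the call began, along the tool's axes at that moment; what a row does not reach only later rows make up. A row lasts 1/12 s, in which the tool goes at most 41.7 mm and 7.16 degrees, less where a joint would pass 70% of its speed; a pose out of reach is approached as far as the arm can. A call with a gripper value outside its range is refused whole. The fingers move at their own pace and stop on an object; "squeeze" is the grip in N (left out, the last holds). Time passes only in rows, so rows that repeat a pose let the fingers close. It gives the time, the measured TCP pose, the force, the opening and the grip force at its end, in the units of the state.
- get_obs(): the state, without advancing time (a new reading comes with each control period).
- eyes.snapshot(name): name is "scene" or "top" or "wrist"; returns (picture, depth): 400x640x3 uint8, red, green, blue; 400x640 float32, mm along the optical axis (not along the pixel's ray), 0 where there is no reading.
- eyes.calibration(name): a dict with "mtx" (3x3 intrinsics, pixels), "world_from_camera" (4x4, takes a point from camera to world coordinates); the wrist camera has in their place "tool_from_camera" (4x4, takes a point from camera to tool coordinates, whose origin is the TCP and whose axes are the flange's). Camera axes: x right, y down, z forward; pixel columns grow to the right and rows downward; lengths in mm; the calibration is good to about 2 mm. A picture is of the moment at which its call begins: read the wrist's pose just before it. calibration takes no time and is no camera call.
- ticket.close_job(): hands the job in; it is judged then, once.
The state is a dict: "t": time; "joint_pos": joint angles; "qvel": joint speeds; "joint_efforts": joint torques, N m; "ee_pos": TCP position; "ee_rot": TCP orientation; "contact_force": force on the tool from outside, world axes, zero at the start; "ft_torque": the same for the moment, N m; "opening": opening from 0.0 (shut) to 1.0 (fully open); "grip_force": force on a finger pad.
Only numpy, scipy, OpenCV 4.12 (cv2) and the standard library are available. Lean on these libraries where they do the work, as an engineer would, in place of code of your own. Each camera call takes 0.05 s, during which the arm holds its last target. There are 200 camera calls.

TASK

Press the front of the shut sample drawer to let it spring out, lower the carrier plate over the drawer's two locating pins until it lies flush on the drawer floor, and stand every sample jar that is on the worktop upright on the carrier. Then push the drawer in until its push latch catches again, so that it stays shut by itself with everything still in place inside; leave the two beakers and the glass stopper where they are.

Things in the scene. Friction and masses are not known exactly. Their poses are not given: they have to be found in the camera images.
- drawer (a joint): Drawer slide, m: 0 = latched shut, 0.115 = fully out towards the robot, about -0.0085 = pressed in to its stop. A 5 N spring with a damper always pushes it out (takes about 1 s). Push-push latch: pressing from 0 to the stop and letting go releases it; pushing from out to the stop and letting go latches it at 0. A press short of the stop may do nothing. Pushing takes 5 to 10 N.
- drawer_unit: White metal case fixed to the worktop, 138 mm deep (x), 218 mm wide (y), 98 mm high, open only at its front (-x side), where the grey drawer front stands 9 mm proud when latched. Origin at the centre of its underside.
- drawer_front (a point): Centre of the outer face of the drawer's flat grey front panel (216 mm wide, 82 mm high, from 10 to 92 mm above the worktop, 12 mm thick), marked by a round press ring, 55 mm above the worktop. Moves with the drawer. x points into the unit (the way to push), y left along the panel, z up.
- drawer_floor (a point): Centre of the drawer's flat floor (22 mm above the worktop), 73 mm behind the outer face of the front; moves with the drawer; x into the unit, y left, z up. Floor 122 (x) by 186 mm (y), side walls 12 mm high. Two locating pins, 10 mm diameter, 23 mm tall, top 5 mm tapered, stand at x = 0, y = +78 and -78 mm. Fully out, the floor is clear of the case.
- carrier_grip (a point): Centre of the black grip bar of the loose carrier, 40 mm above its underside. Bar 64 mm long (x), 14 thick (y), 27 to 57 mm above the underside, on two thin posts. Plate 106 (x) by 176 (y) by 8 mm, 0.3 kg, two 13 mm holes at x = 0, y = +-78 mm; fits either way round. Circles at x = +-28, y = +-56 mm suggest jar places. Flush: point 40 mm above the floor.
- jar_0_mid (a point): Closed cylindrical screw-lid sample jar (may be absent), body diameter 44 mm, lid diameter 40 mm (from 45 mm up), height 55 mm, about 0.12 kg, all jars alike. Point at its centre, 27.5 mm above its underside; z is its upright axis.
- jar_1_mid (a point): Closed cylindrical screw-lid sample jar (may be absent), body diameter 44 mm, lid diameter 40 mm (from 45 mm up), height 55 mm, about 0.12 kg, all jars alike. Point at its centre, 27.5 mm above its underside; z is its upright axis.
- jar_2_mid (a point): Closed cylindrical screw-lid sample jar (may be absent), body diameter 44 mm, lid diameter 40 mm (from 45 mm up), height 55 mm, about 0.12 kg, all jars alike. Point at its centre, 27.5 mm above its underside; z is its upright axis.
- jar_3_mid (a point): Closed cylindrical screw-lid sample jar (may be absent), body diameter 44 mm, lid diameter 40 mm (from 45 mm up), height 55 mm, about 0.12 kg, all jars alike. Point at its centre, 27.5 mm above its underside; z is its upright axis.
- large_beaker_mid (a point): Bystander: glass beaker, 74 mm diameter, 93 mm tall; point at its centre, half-way up.
- small_beaker_mid (a point): Bystander: glass beaker, 56 mm diameter, 69 mm tall; point at its centre, half-way up.
- stopper_mid (a point): Bystander: glass stopper, 42 mm diameter, 50 mm tall; point at its centre, half-way up.
There are look-alikes about, which are no part of the job. What is shaped like the part that bears jar_2_mid but purple or turquoise is not meant.

How it is judged (in metres and radians):
On the way, in this order (a step that is already met when the one before it is completed fails the run):
1. the drawer has been released and stands fully out (value of joint drawer above 0.108 m), for 0.2 s.
2. the carrier lies flush on the floor of the open drawer, over both pins (z of carrier_grip in the frame of drawer_floor between 0.037 and 0.0425 m and x of carrier_grip in the frame of drawer_floor between -0.004 and 0.004 m and y of carrier_grip in the frame of drawer_floor between -0.004 and 0.004 m and angle between carrier_grip's own z axis and vertical below 0.03 rad and angle between the y axis of carrier_grip and the y axis of drawer_floor, either way round below 0.06 rad and value of joint drawer above 0.1 m), for 0.2 s.
3. every jar stands upright on the carrier, the drawer still out (z of carrier_grip in the frame of drawer_floor between 0.037 and 0.0425 m and x of carrier_grip in the frame of drawer_floor between -0.004 and 0.004 m and y of carrier_grip in the frame of drawer_floor between -0.004 and 0.004 m and angle between carrier_grip's own z axis and vertical below 0.03 rad and angle between the y axis of carrier_grip and the y axis of drawer_floor, either way round below 0.06 rad and x of jar_0_mid in the frame of carrier_grip between -0.051 and 0.051 m and y of jar_0_mid in the frame of carrier_grip between -0.085 and 0.085 m and z of jar_0_mid in the frame of carrier_grip between -0.008 and -0.0005 m and angle between each of jar_0_mid, jar_1_mid, jar_2_mid, jar_3_mid's own z axis and vertical below 0.12 rad and x of jar_1_mid in the frame of carrier_grip between -0.051 and 0.051 m and y of jar_1_mid in the frame of carrier_grip between -0.085 and 0.085 m and z of jar_1_mid in the frame of carrier_grip between -0.008 and -0.0005 m and x of jar_2_mid in the frame of carrier_grip between -0.051 and 0.051 m and y of jar_2_mid in the frame of carrier_grip between -0.085 and 0.085 m and z of jar_2_mid in the frame of carrier_grip between -0.008 and -0.0005 m and x of jar_3_mid in the frame of carrier_grip between -0.051 and 0.051 m and y of jar_3_mid in the frame of carrier_grip between -0.085 and 0.085 m and z of jar_3_mid in the frame of carrier_grip between -0.008 and -0.0005 m and value of joint drawer above 0.08 m), for 0.2 s.
4. the drawer is shut and latched, held by nothing but its latch (value of joint drawer between -0.0015 and 0.003 m and contact force between the fingers and drawer_c0 below 0.2 N), for 0.5 s.
At the end, for the whole second after the job is handed in: The drawer is latched shut (-1.5 to 3 mm) and at rest; the carrier is flush over both pins (grip within 4 mm of its place, 37 to 42.5 mm over the floor, level within 0.03 rad); every jar present stands on the carrier (within 51 mm in x, 85 mm in y of the grip), upright within 0.12 rad (value of joint drawer between -0.0015 and 0.003 m and velocity of joint drawer between -0.01 and 0.01 m/s and z of carrier_grip in the frame of drawer_floor between 0.037 and 0.0425 m and x of carrier_grip in the frame of drawer_floor between -0.004 and 0.004 m and y of carrier_grip in the frame of drawer_floor between -0.004 and 0.004 m and angle between carrier_grip's own z axis and vertical below 0.03 rad and angle between the y axis of carrier_grip and the y axis of drawer_floor, either way round below 0.06 rad and x of jar_0_mid in the frame of carrier_grip between -0.051 and 0.051 m and y of jar_0_mid in the frame of carrier_grip between -0.085 and 0.085 m and z of jar_0_mid in the frame of carrier_grip between -0.008 and -0.0005 m and angle between each of jar_0_mid, jar_1_mid, jar_2_mid, jar_3_mid's own z axis and vertical below 0.12 rad and x of jar_1_mid in the frame of carrier_grip between -0.051 and 0.051 m and y of jar_1_mid in the frame of carrier_grip between -0.085 and 0.085 m and z of jar_1_mid in the frame of carrier_grip between -0.008 and -0.0005 m and x of jar_2_mid in the frame of carrier_grip between -0.051 and 0.051 m and y of jar_2_mid in the frame of carrier_grip between -0.085 and 0.085 m and z of jar_2_mid in the frame of carrier_grip between -0.008 and -0.0005 m and x of jar_3_mid in the frame of carrier_grip between -0.051 and 0.051 m and y of jar_3_mid in the frame of carrier_grip between -0.085 and 0.085 m and z of jar_3_mid in the frame of carrier_grip between -0.008 and -0.0005 m); the robot touches nothing.
It fails at once if the large beaker is knocked more than 40 mm away or tipped over (distance of large_beaker_mid from where it was at the start of the episode above 0.04 m or angle between large_beaker_mid's own z axis and vertical above 0.6 rad).
It fails at once if the small beaker is knocked more than 40 mm away or tipped over (distance of small_beaker_mid from where it was at the start of the episode above 0.04 m or angle between small_beaker_mid's own z axis and vertical above 0.6 rad).
It fails at once if the stopper is knocked more than 40 mm away or tipped over (distance of stopper_mid from where it was at the start of the episode above 0.04 m or angle between stopper_mid's own z axis and vertical above 0.6 rad).
Of jar_0, jar_1, jar_2, jar_3 only 3 to 4 are there at a start; the rules pass over those that are not, and their reading is None.
At some moment in a run one of carrier may be knocked a few centimetres aside while the robot is not near it.
Once in a run the grip may slacken for a moment while it holds something.
It also fails if it takes over 192 s, if anything falls off the work surface, if the arm or the gripper's body presses on something with over 40 N, if the wrist force passes 120 N, or if a joint passes its speed limit or range.

## Working session

There is one attempt and no reset: what is moved stays moved. The work goes in short steps, Python scripts to look and compute and a tool call to move; the robot and the scene stay as the last step left them, time stands still between calls to the robot, and variables do not carry over. Pictures are saved under pics/ and viewed, at most 14 in all, crops included, and the job is handed in when it is done.

Besides the shell and the picture viewer there is one more tool, called after "Call:" by a JSON object that holds its "method" and its "body", one argument or row to a line. apply_moves: Moves the arm, as the interface text tells. Its arguments: {"type":"object","properties":{"moves":{"type":"array"},"squeeze":{"type":"number"}},"required":["moves"]}

```bash
mkdir -p pics
cat > h.py <<'E'
import numpy as np, cv2
from scipy.spatial.transform import Rotation as R
from bench import get_obs, eyes, ticket
def snap(name, save=None):
    o=get_obs(); p,d=eyes.snapshot(name); c=eyes.calibration(name)
    if name=="wrist":
        T=np.eye(4); T[:3,:3]=R.from_euler('xyz',o['ee_rot'],degrees=True).as_matrix(); T[:3,3]=o['ee_pos']
        W=T@np.array(c['tool_from_camera'])
    else: W=np.array(c['world_from_camera'])
    if save: cv2.imwrite('pics/'+save,p[:,:,::-1])
    return p,d,np.array(c['mtx']),W,o
def cloud(d,K,W):
    v,u=np.mgrid[:d.shape[0],:d.shape[1]]
    P=np.stack([(u-K[0,2])/K[0,0]*d,(v-K[1,2])/K[1,1]*d,d],-1)
    return P@W[:3,:3].T+W[:3,3]
def ray(u,v,K,W,z):
    r=W[:3,:3]@np.array([(u-K[0,2])/K[0,0],(v-K[1,2])/K[1,1],1]); c=W[:3,3]
    return c+r*(z-c[2])/r[2]
def pix(P,K,W):
    q=W[:3,:3].T@(np.asarray(P)-W[:3,3]); return (K@q/q[2])[:2]
E
python3 - <<'E'
from h import *
o=get_obs(); print(o)
for n in("scene","top"):
    p,d,K,W,o=snap(n,n+'0.png'); np.savez('/tmp/'+n,p=p,d=d,K=K,W=W); print(K.round(1),W.round(2))
print(eyes.calibration('wrist'))
E
```

```text
{'t': 0.0, 'joint_pos': array([-78.39348946,  23.60152146,  -0.72864128,  91.505785  ,
         0.3208411 ,  64.99245637,  -4.71063521]), 'qvel': array([-0.07248205, -0.09462032, -0.02000434,  0.01839163,  0.03357183,
       -0.06001058,  0.02508127]), 'joint_efforts': array([ 3.02693770e-04, -6.00615764e+01,  6.82467911e-01, -2.99402493e+01,
        1.39243100e-02,  1.06152010e-02,  1.66204893e-05]), 'ee_pos': array([167.07059768, 601.70946032, 230.42430721]), 'ee_rot': array([-1.79902517e+02,  6.83768081e-03,  1.64486687e+02]), 'contact_force': array([-0.53354608, -0.34558946, -0.80798954]), 'ft_torque': array([-0.00440739,  0.00809068,  0.01015855]), 'grip_force': 0.0, 'opening': 0.9997881016382273}
[[490.4   0.  313.7]
 [  0.  490.4 199.1]
 [  0.    0.    1. ]] [[ 6.1000e-01 -4.1000e-01  6.8000e-01 -5.1560e+02]
 [-8.0000e-01 -3.1000e-01  5.2000e-01 -8.7995e+02]
 [-0.0000e+00 -8.6000e-01 -5.1000e-01  8.3485e+02]
 [ 0.0000e+00  0.0000e+00  0.0000e+00  1.0000e+00]]
[[453.2   0.  318. ]
 [  0.  453.2 197.5]
 [  0.    0.    1. ]] [[ 2.00000e-02 -9.80000e-01  1.80000e-01  2.83230e+02]
 [-1.00000e+00 -2.00000e-02 -1.00000e-02 -5.32400e+01]
 [ 1.00000e-02 -1.80000e-01 -9.80000e-01  1.30862e+03]
 [ 0.00000e+00  0.00000e+00  0.00000e+00  1.00000e+00]]
{'mtx': array([[316.22963788,   0.        , 323.556554  ],
       [  0.        , 316.22963788, 204.05462064],
       [  0.        ,   0.        ,   1.        ]]), 'tool_from_camera': array([[-7.78100936e-04, -9.61938307e-01, -2.73265601e-01,
         6.82806344e+01],
       [ 9.99999405e-01, -9.57561202e-04,  5.23352841e-04,
         1.01932811e-01],
       [-7.65101683e-04, -2.73265031e-01,  9.61938479e-01,
        -1.42485700e+02],
       [ 0.00000000e+00,  0.00000000e+00,  0.00000000e+00,
         1.00000000e+00]])}
```

View pics/scene0.png

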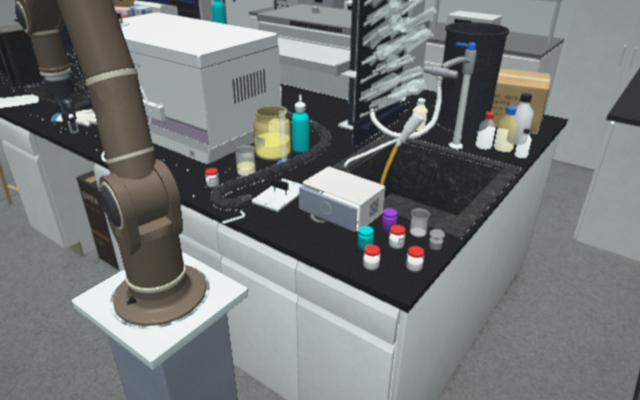

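View pics/top0.png

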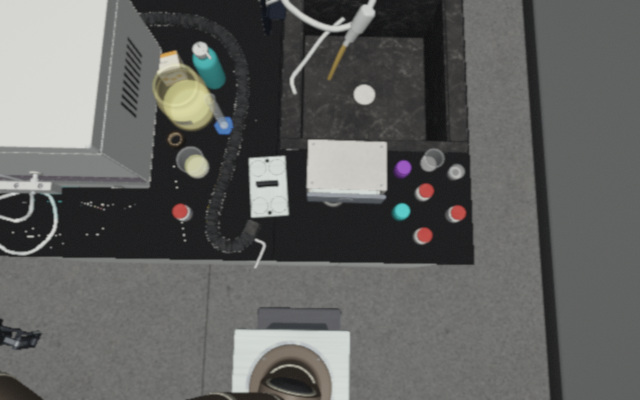

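The top view shows the drawer unit at about (346,170) and the carrier at (268,185). There are four red-lid jars, at (181,212), (424,191), (456,213) and (423,236). The purple jar (403,168) and turquoise jar (401,212) are decoys, and the glassware sits at (432,160) and (456,172).

```bash
cat > m.py <<'E'
from h import *
for n in("top","scene"):
    z=np.load('/tmp/'+n+'.npz'); p,d,K,W=z['p'],z['d'],z['K'],z['W']
    C=cloud(d,K,W); h=cv2.cvtColor(p,cv2.COLOR_RGB2HSV)
    for nm,m in(("red",((h[...,0]<8)|(h[...,0]>172))&(h[...,1]>150)&(h[...,2]>80)),("purple",(h[...,0]>125)&(h[...,0]<150)&(h[...,1]>100)&(h[...,2]>60)),("teal",(h[...,0]>83)&(h[...,0]<95)&(h[...,1]>120)&(h[...,2]>60))):
        k,l,s,c=cv2.connectedComponentsWithStats(m.astype(np.uint8))
        for i in range(1,k):
            if s[i,4]>20:
                P=C[l==i]; P=P[P[:,2]>-50]
                print(n,nm,s[i],c[i].round(1),ray(*c[i],K,W,50).round(0), np.median(P,0).round(0),P[:,2].max().round())
    if n=="top":
        # white things at given height bands
        for nm,lo,hi,reg in(("unit",85,108,(230,130,420,220)),("plate",3,16,(235,145,300,225)),("bar",40,70,(235,145,300,225))):
            x0,y0,x1,y1=reg; sub=np.zeros(d.shape,bool); sub[y0:y1,x0:x1]=1
            m=sub&(C[...,2]>lo)&(C[...,2]<hi)&(d>0)
            k,l,s,c=cv2.connectedComponentsWithStats(m.astype(np.uint8)); i=1+s[1:,4].argmax()
            P=C[l==i]; r=cv2.minAreaRect(P[:,:2].astype(np.float32)); print(nm,len(P),r,np.median(P[:,2]))
        tall=(C[...,2]>15)&(C[...,2]<130)&(d>0); tall[:, :140]=0; tall[:150]=0;tall[255:]=0
        k,l,s,c=cv2.connectedComponentsWithStats(tall.astype(np.uint8))
        for i in range(1,k):
            if s[i,4]>10: P=C[l==i]; print('tall',s[i],P.min(0).round(),P.max(0).round())
E
python3 m.py
```

```text
top red [421 184  13  13 129] [426.7 190. ] [ 545. -374.   50.] [ 544. -373.   54.] 61.0
top red [172 204  14  13 136] [178.7 210.7] [471. 323.  50.] [469. 322.  55.] 1309.0
top red [452 205  14  14 132] [458.5 211.7] [ 484. -463.   50.] [ 483. -460.   55.] 61.0
top red [419 228  13  13 126] [425.4 234. ] [ 419. -368.   50.] [ 419. -366.   55.] 63.0
top purple [394 160  18  19 271] [402.2 168.7] [ 606. -306.   50.] [ 606. -306.   53.] 1309.0
top teal [192  48  34  41 758] [210.1  70. ] [895. 262.  50.] [867. 248. 103.] 1309.0
top teal [392 203  19  18 267] [400.7 211.5] [ 481. -299.   50.] [ 482. -299.   53.] 1309.0
unit 3811 ((602.7813110351562, -140.93173217773438), (217.1909942626953, 138.6234130859375), 89.25629425048828) 98.27847535197452
plate 1925 ((551.3994140625, 82.30543518066406), (192.44342041015625, 112.4869155883789), 4.348085880279541) 8.449823755380521
bar 133 ((556.0620727539062, 81.83881378173828), (15.326355934143066, 62.938323974609375), 4.631275177001953) 55.955687617068406
tall [140 150  12  38 248] [538. 398.  24.] [632. 445. 130.]
tall [176 150  32  28 677] [5
[... 874 characters left out ...]
 7  72] [210.6 170.8] [472. 325.  50.] [471. 320.  53.] 835.0
scene red [391 225  15   9 113] [397.8 229.1] [ 548. -369.   50.] [ 543. -369.   54.] 835.0
scene red [365 245  15  10 123] [372.1 249.6] [ 420. -362.   50.] [ 415. -364.   54.] 58.0
scene red [408 246  16  11 141] [415.7 250.8] [ 486. -457.   50.] [ 480. -458.   54.] 835.0
scene purple [382 208  16  23 288] [389. 218.] [ 583. -320.   50.] [ 595. -311.   38.] 57.0
scene teal [212   0  14  23 269] [218.4  11.2] [2620. 2575.   50.] [1250. 1065.  392.] 835.0
scene teal [291 112  19  41 685] [300.3 131.6] [933. 294.  50.] [868. 244.  78.] 835.0
scene teal [357 225  18  25 323] [365.  236.1] [ 462. -313.   50.] [ 472. -304.   38.] 59.0
```

```bash
cat > to.py <<'E'
import sys; from h import *
# usage: to.py x y z yaw -> translation (m) and turn (deg) in tool axes
x,y,z,yaw=map(float,sys.argv[1:5]); o=get_obs()
A=R.from_euler('xyz',o['ee_rot'],degrees=True); B=R.from_euler('xyz',[180,0,yaw],degrees=True)
print('at',o['ee_pos'].round(1),o['ee_rot'].round(2),'F',o['contact_force'].round(1),'j',o['joint_pos'].round(0),'op',round(o['opening'],3),'t',round(o['t'],2))
print('tr',(A.inv().apply(np.array([x,y,z])-o['ee_pos'])/1000).round(4),'turn',(A.inv()*B).as_rotvec(degrees=True).round(2))
E
python3 to.py 440 -141 220 90
```

```text
at [167.1 601.8 230.5] [-1.7992e+02  1.0000e-02  1.6448e+02] F [-0.2 -0.1  0. ] j [-78.  24.  -1.  91.   0.  65.  -5.] op 1.002 t 0.1
tr [-0.4616 -0.6427  0.0115] turn [-7.000e-02  6.000e-02  7.448e+01]
```

Call:
{"method": "apply_moves", "body": {
  "moves": [
    {"translation": [-0.46, -0.643, 0.011], "turn": [0, 0, 74.5], "jaw": -1},
    {"translation": [-0.46, -0.643, 0.011], "turn": [0, 0, 74.5], "jaw": -1},
    {"translation": [-0.46, -0.643, 0.011], "turn": [0, 0, 74.5], "jaw": -1},
    {"translation": [-0.46, -0.643, 0.011], "turn": [0, 0, 74.5], "jaw": -1},
    {"translation": [-0.46, -0.643, 0.011], "turn": [0, 0, 74.5], "jaw": -1},
    {"translation": [-0.46, -0.643, 0.011], "turn": [0, 0, 74.5], "jaw": -1},
    {"translation": [-0.46, -0.643, 0.011], "turn": [0, 0, 74.5], "jaw": -1},
    {"translation": [-0.46, -0.643, 0.011], "turn": [0, 0, 74.5], "jaw": -1},
    {"translation": [-0.46, -0.643, 0.011], "turn": [0, 0, 74.5], "jaw": -1},
    {"translation": [-0.46, -0.643, 0.011], "turn": [0, 0, 74.5], "jaw": -1}
  ]
}}

```text
t: 0.93
ee_pos: [310.1, 208.8, 225.4]
ee_rot: [-180.0, -0.0, 92.5]
contact_force: [1.4, -0.7, 0.9]
opening: -0.004
grip_force: 0.0
```

```bash
python3 to.py 440 -141 220 90
```

```text
at [310.1 208.8 225.4] [-1.7999e+02 -2.0000e-02  9.2530e+01] F [ 1.4 -0.7  0.9] j [-61.  -3.  19. 125.   1.  58. -40.] op -0.004 t 0.93
tr [-0.3552  0.1143  0.0052] turn [-0.01 -0.02  2.53]
```

Call:
{"method": "apply_moves", "body": {
  "moves": [
    {"translation": [-0.355, 0.114, 0.005], "turn": [0, 0, 2.5], "jaw": -1},
    {"translation": [-0.355, 0.114, 0.005], "turn": [0, 0, 2.5], "jaw": -1},
    {"translation": [-0.355, 0.114, 0.005], "turn": [0, 0, 2.5], "jaw": -1},
    {"translation": [-0.355, 0.114, 0.005], "turn": [0, 0, 2.5], "jaw": -1},
    {"translation": [-0.355, 0.114, 0.005], "turn": [0, 0, 2.5], "jaw": -1},
    {"translation": [-0.355, 0.114, 0.005], "turn": [0, 0, 2.5], "jaw": -1},
    {"translation": [-0.355, 0.114, 0.005], "turn": [0, 0, 2.5], "jaw": -1},
    {"translation": [-0.355, 0.114, 0.005], "turn": [0, 0, 2.5], "jaw": -1},
    {"translation": [-0.355, 0.114, 0.005], "turn": [0, 0, 2.5], "jaw": -1},
    {"translation": [-0.355, 0.114, 0.005], "turn": [0, 0, 2.5], "jaw": -1}
  ]
}}

```text
t: 1.77
ee_pos: [443.1, -145.3, 220.9]
ee_rot: [179.9, 0.3, 90.0]
contact_force: [-0.5, 0.6, 0.1]
opening: -0.002
grip_force: 0.0
```

```bash
python3 - <<'E'
from h import *
snap('wrist','w1.png')
E
python3 to.py 480 -141 45 90
```

```text
at [ 441.9 -142.1  220.3] [-1.7997e+02  1.7000e-01  8.9980e+01] F [-0.3  0.2 -0.6] j [-32.  10.  50. 116.  -9.  58.  22.] op -0.0 t 1.82
tr [0.0017 0.0382 0.1753] turn [-0.03  0.17 -0.02]
```

View pics/w1.png

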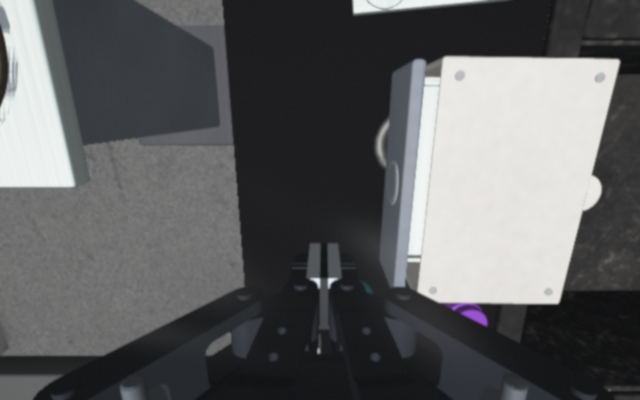

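The wrist view shows the unit with its grey front panel at u≈395–420 and the press ring near (393,183). I'll check the x of the front face using depth.

Run:
```python
from h import *
p,d,K,W,o=snap('wrist'); C=cloud(d,K,W)
m=(C[...,0]>480)&(C[...,0]<560)&(abs(C[...,1]+141)<120)&(C[...,2]>15)&(C[...,2]<88)&(d>0)
P=C[m]
for y in(-230,-200,-170,-140,-110,-80,-50):
    q=P[abs(P[:,1]-y)<15]; print(y,len(q),np.percentile(q[:,0],[5,50,95]).round(1) if len(q) else '')
t=(C[...,2]>94)&(C[...,2]<103)&(C[...,0]>480)&(d>0); print(cv2.minAreaRect(C[t][:,:2].astype(np.float32)), np.median(C[t][:,2]))
```

```text
-230 705 [511.3 511.9 556.6]
-200 752 [511.8 512.3 557.4]
-170 798 [511.5 512.7 557.8]
-140 885 [511.2 513.1 558. ]
-110 931 [513.1 513.7 558.2]
-80 998 [513.6 514.1 558.2]
-50 1105 [514.1 514.7 557.1]
((594.813720703125, -143.39857482910156), (218.40603637695312, 157.23233032226562), 89.02332305908203) 97.85267960410178
```

Run:
```python
from h import *
p,d,K,W,o=snap('wrist'); C=cloud(d,K,W)
for u in range(388,466,3): print(u,C[150,u].round(1),p[150,u])
```

```text
388 [ 5.150e+02 -1.096e+02  3.000e-01] [55 56 57]
391 [ 513.7 -107.1   22.8] [74 79 84]
394 [ 513.1 -105.3   40. ] [77 81 87]
397 [ 513.6 -104.    51.2] [78 82 88]
400 [ 514.  -102.9   61.8] [79 84 90]
403 [ 513.2 -101.3   76.3] [79 84 91]
406 [ 513.4 -100.2   86. ] [83 88 95]
409 [514.9 -99.8  90.4] [147 153 163]
412 [516.8 -99.5  92.6] [158 164 174]
415 [442.6 -70.2 362.4] [160 166 176]
418 [522.3 -99.7  91.1] [155 162 173]
421 [ 545.8 -107.2   22.2] [209 218 218]
424 [ 549.2 -107.2   21.5] [237 242 240]
427 [ 552.2 -107.2   22.1] [238 243 241]
430 [ 555.7 -107.2   21.2] [237 242 240]
433 [ 559.  -107.3   21.1] [233 239 237]
436 [535.9 -99.1  95.9] [206 207 203]
439 [538.  -99.   97.1] [233 231 228]
442 [540.4 -99.   97.5] [234 232 228]
445 [542.3 -98.8  99. ] [233 231 227]
448 [545.3 -98.9  97.6] [232 230 226]
451 [547.6 -98.9  98.1] [231 229 225]
454 [549.9 -98.8  98.6] [232 230 226]
457 [552.7 -98.9  97.7] [233 231 228]
460 [555.2 -98.9  97.7] [233 231 227]
463 [557.6 -98.9  98. ] [232 230 227]
```

Call:
{"method": "apply_moves", "body": {
  "moves": [
    {"translation": [0.002, 0.033, 0.04], "turn": [0, 0, 0], "jaw": -1},
    {"translation": [0.002, 0.033, 0.08], "turn": [0, 0, 0], "jaw": -1},
    {"translation": [0.002, 0.033, 0.12], "turn": [0, 0, 0], "jaw": -1},
    {"translation": [0.002, 0.033, 0.15], "turn": [0, 0, 0], "jaw": -1},
    {"translation": [0.002, 0.033, 0.17], "turn": [0, 0, 0], "jaw": -1},
    {"translation": [0.002, 0.033, 0.172], "turn": [0, 0, 0], "jaw": -1},
    {"translation": [0.002, 0.045, 0.172], "turn": [0, 0, 0], "jaw": -1},
    {"translation": [0.002, 0.052, 0.172], "turn": [0, 0, 0], "jaw": -1},
    {"translation": [0.002, 0.056, 0.172], "turn": [0, 0, 0], "jaw": -1},
    {"translation": [0.002, 0.056, 0.172], "turn": [0, 0, 0], "jaw": -1}
  ]
}}

```text
t: 2.75
ee_pos: [498.0, -134.4, 49.7]
ee_rot: [180.0, -0.1, 90.5]
contact_force: [-4.3, 0.5, 3.3]
opening: 0.001
grip_force: 2.2
```

Call:
{"method": "apply_moves", "body": {
  "moves": [
    {"translation": [0, 0.004, 0], "turn": [0, 0, 0], "jaw": -1},
    {"translation": [0, 0.008, 0], "turn": [0, 0, 0], "jaw": -1},
    {"translation": [0, 0.011, 0], "turn": [0, 0, 0], "jaw": -1},
    {"translation": [0, 0.012, 0], "turn": [0, 0, 0], "jaw": -1}
  ]
}}

```text
t: 3.08
ee_pos: [499.9, -134.1, 49.0]
ee_rot: [-179.1, -0.4, 90.3]
contact_force: [-41.7, 5.0, 38.8]
opening: 0.0
grip_force: 26.6
```

Call:
{"method": "apply_moves", "body": {
  "moves": [
    {"translation": [0, -0.02, 0], "turn": [0, 0, 0], "jaw": -1},
    {"translation": [0, -0.06, 0], "turn": [0, 0, 0], "jaw": -1},
    {"translation": [0, -0.09, 0], "turn": [0, 0, 0], "jaw": -1},
    {"translation": [0, -0.12, -0.03], "turn": [0, 0, 0], "jaw": -1},
    {"translation": [0, -0.12, -0.06], "turn": [0, 0, 0], "jaw": -1},
    {"translation": [0, -0.12, -0.1], "turn": [0, 0, 0], "jaw": -1},
    {"translation": [0, -0.12, -0.1], "turn": [0, 0, 0], "jaw": -1}
  ]
}}

```text
t: 3.67
ee_pos: [393.2, -136.9, 154.5]
ee_rot: [179.4, -0.1, 90.4]
contact_force: [1.5, -0.1, -0.3]
opening: -0.004
grip_force: 0.0
```

```bash
python3 - <<'E'
from h import *
p,d,K,W,o=snap('wrist'); C=cloud(d,K,W)
m=(C[...,0]>380)&(C[...,0]<530)&(abs(C[...,1]+141)<100)&(C[...,2]>30)&(C[...,2]<80)&(d>0)
P=C[m]; print(len(P),np.percentile(P[:,0],[2,25,50,75,98]).round(1))
p,d,K,W,o=snap('scene'); cv2.imwrite('pics/s2.png',cv2.resize(p[100:280,200:460,::-1],None,fx=3,fy=3))
E
python3 to.py 440 -141 65 180
```

```text
4198 [447.1 448.3 449.6 450.4 524.3]
at [ 391.8 -135.3  150.7] [ 1.7961e+02 -1.3000e-01  9.0500e+01] F [ 0.5  0.1 -0.2] j [-33.  11.  52. 127. -12.  47.  27.] op 0.001 t 3.77
tr [-0.0064  0.0475  0.086 ] turn [  0.41   0.2  -89.5 ]
```

View pics/s2.png

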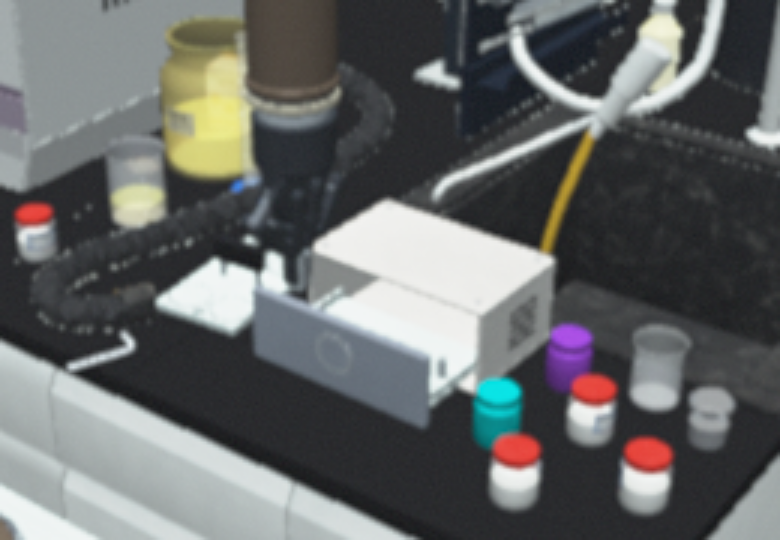

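The scene shows the drawer sliding out, so the release worked. Next is the carrier.

```bash
python3 to.py 540 78 230 94.5
```

```text
at [ 391.8 -135.3  150.7] [ 1.7961e+02 -1.3000e-01  9.0500e+01] F [ 0.5  0.1 -0.2] j [-33.  11.  52. 127. -12.  47.  27.] op 0.001 t 3.77
tr [ 0.2121  0.1506 -0.0778] turn [ 0.39 -0.12 -4.  ]
```

Call:
{"method": "apply_moves", "body": {
  "moves": [
    {"translation": [0.212, 0.15, -0.078], "turn": [0, 0, -4], "jaw": 1},
    {"translation": [0.212, 0.15, -0.078], "turn": [0, 0, -4], "jaw": 1},
    {"translation": [0.212, 0.15, -0.078], "turn": [0, 0, -4], "jaw": 1},
    {"translation": [0.212, 0.15, -0.078], "turn": [0, 0, -4], "jaw": 1},
    {"translation": [0.212, 0.15, -0.078], "turn": [0, 0, -4], "jaw": 1},
    {"translation": [0.212, 0.15, -0.078], "turn": [0, 0, -4], "jaw": 1},
    {"translation": [0.212, 0.15, -0.078], "turn": [0, 0, -4], "jaw": 1},
    {"translation": [0.212, 0.15, -0.078], "turn": [0, 0, -4], "jaw": 1},
    {"translation": [0.212, 0.15, -0.078], "turn": [0, 0, -4], "jaw": 1},
    {"translation": [0.212, 0.15, -0.078], "turn": [0, 0, -4], "jaw": 1}
  ]
}}

```text
t: 4.6
ee_pos: [537.5, 75.7, 225.5]
ee_rot: [-179.9, 0.0, 94.3]
contact_force: [0.3, 0.3, 0.2]
opening: 1.0
grip_force: 0.0
```

```bash
cat > car.py <<'E'
from h import *
p,d,K,W,o=snap('wrist','w2.png'); C=cloud(d,K,W)
near=(abs(C[...,0]-556)<130)&(abs(C[...,1]-82)<130)&(d>0)&(d<500)
m=near&(C[...,2]>52)&(C[...,2]<62)&(p.max(-1)<90)
k,l,s,c=cv2.connectedComponentsWithStats(m.astype(np.uint8)); i=1+s[1:,4].argmax()
P=C[l==i]; print('bar',cv2.minAreaRect(P[:,:2].astype(np.float32)),np.median(P[:,2]))
m=near&(C[...,2]>4)&(C[...,2]<13)&(p.min(-1)>120)
k,l,s,c=cv2.connectedComponentsWithStats(m.astype(np.uint8)); i=1+s[1:,4].argmax()
P=C[l==i]; print('plate',cv2.minAreaRect(P[:,:2].astype(np.float32)),np.median(P[:,2]))
E
python3 car.py; python3 to.py 556 82 200 94.5
```

```text
bar ((557.1444091796875, 81.83728790283203), (11.94897747039795, 61.04948043823242), 4.930868148803711) 56.73602285347903
plate ((557.337158203125, 80.16387176513672), (176.41799926757812, 106.34530639648438), 4.994207382202148) 8.138461303432337
at [537.4  75.3 225.7] [-1.799e+02  2.000e-02  9.427e+01] F [ 0.4  0.  -0.6] j [-48.  19.  45. 106. -15.  62.   7.] op 1.005 t 4.65
tr [0.0053 0.0191 0.0256] turn [-0.1   0.02 -0.23]
```

View pics/w2.png

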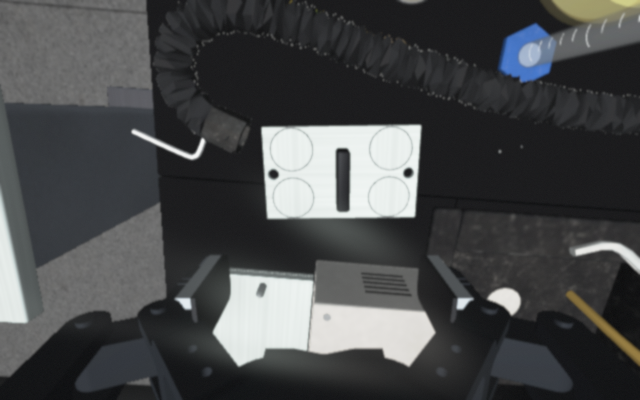

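The carrier bar is at pixel (343,180), world ≈ (557,81.5), yaw 5°. The drawer is out.

```bash
python3 to.py 557 81.5 27 95
```

```text
at [537.4  75.3 225.7] [-1.799e+02  2.000e-02  9.427e+01] F [ 0.4  0.  -0.6] j [-48.  19.  45. 106. -15.  62.   7.] op 1.005 t 4.65
tr [0.0048 0.0204 0.1986] turn [-0.1   0.02 -0.73]
```

Call:
{"method": "apply_moves", "body": {
  "moves": [
    {"translation": [0.005, 0.0205, 0.04], "turn": [0, 0, -0.7], "jaw": 1},
    {"translation": [0.005, 0.0205, 0.08], "turn": [0, 0, -0.7], "jaw": 1},
    {"translation": [0.005, 0.0205, 0.11], "turn": [0, 0, -0.7], "jaw": 1},
    {"translation": [0.005, 0.0205, 0.14], "turn": [0, 0, -0.7], "jaw": 1},
    {"translation": [0.005, 0.0205, 0.16], "turn": [0, 0, -0.7], "jaw": 1},
    {"translation": [0.005, 0.0205, 0.175], "turn": [0, 0, -0.7], "jaw": 1},
    {"translation": [0.005, 0.0205, 0.185], "turn": [0, 0, -0.7], "jaw": 1},
    {"translation": [0.005, 0.0205, 0.193], "turn": [0, 0, -0.7], "jaw": 1},
    {"translation": [0.005, 0.0205, 0.195], "turn": [0, 0, -0.7], "jaw": 1},
    {"translation": [0.005, 0.0205, 0.195], "turn": [0, 0, -0.7], "jaw": 1}
  ]
}}

```text
t: 5.48
ee_pos: [558.4, 82.8, 31.6]
ee_rot: [-180.0, -0.0, 95.0]
contact_force: [0.3, 0.4, 0.8]
opening: 1.002
grip_force: 0.0
```

```bash
python3 to.py 557 81.5 27 95
```

```text
at [558.4  82.8  31.6] [-180.     -0.     95.02] F [0.3 0.4 0.8] j [-38.  36.  34. 112. -30.  41.  19.] op 1.002 t 5.48
tr [-0.0012 -0.0015  0.0046] turn [-0.   -0.    0.02]
```

Call:
{"method": "apply_moves", "body": {
  "moves": [
    {"translation": [-0.001, -0.001, 0.003], "turn": [0, 0, 0], "jaw": -1},
    {"translation": [-0.001, -0.001, 0.003], "turn": [0, 0, 0], "jaw": -1},
    {"translation": [-0.001, -0.001, 0.003], "turn": [0, 0, 0], "jaw": -1},
    {"translation": [-0.001, -0.001, 0.003], "turn": [0, 0, 0], "jaw": -1},
    {"translation": [-0.001, -0.001, 0.003], "turn": [0, 0, 0], "jaw": -1},
    {"translation": [-0.001, -0.001, 0.003], "turn": [0, 0, 0], "jaw": -1},
    {"translation": [-0.001, -0.001, 0.003], "turn": [0, 0, 0], "jaw": -1},
    {"translation": [-0.001, -0.001, 0.003], "turn": [0, 0, 0], "jaw": -1},
    {"translation": [-0.001, -0.001, 0.003], "turn": [0, 0, 0], "jaw": -1},
    {"translation": [-0.001, -0.001, 0.003], "turn": [0, 0, 0], "jaw": -1}
  ],
  "squeeze": 80
}}

```text
t: 6.32
ee_pos: [557.7, 82.2, 29.0]
ee_rot: [180.0, -0.0, 95.1]
contact_force: [-1.8, 0.3, 5.6]
opening: 0.15
grip_force: 79.0
```

Call:
{"method": "apply_moves", "body": {
  "moves": [
    {"translation": [0, 0, -0.03], "turn": [0, 0, 0], "jaw": -1},
    {"translation": [0, 0, -0.06], "turn": [0, 0, 0], "jaw": -1},
    {"translation": [0.03, -0.01, -0.09], "turn": [0, 0, 0], "jaw": -1},
    {"translation": [0.06, -0.03, -0.12], "turn": [0, 0, 0], "jaw": -1},
    {"translation": [0.06, -0.05, -0.12], "turn": [0, 0, 0], "jaw": -1},
    {"translation": [0.06, -0.05, -0.12], "turn": [0, 0, 0], "jaw": -1}
  ]
}}

```text
t: 6.82
ee_pos: [499.1, 139.8, 149.3]
ee_rot: [-179.9, -0.1, 95.3]
contact_force: [-0.8, -0.6, -3.0]
opening: 0.145
grip_force: 78.8
```

```bash
python3 - <<'E'
from h import *
for n in("top","scene"):
    p,d,K,W,o=snap(n); np.savez('/tmp/'+n+'2',p=p,d=d,K=K,W=W)
    C=cloud(d,K,W)
    for y in(-61,-217):
        u,v=pix([471.3,y,45],K,W); print(n,u.round(),v.round())
        u,v=int(u),int(v)
        cv2.imwrite(f'pics/{n}_pin{-y}.png',cv2.resize(p[v-20:v+20,u-20:u+20,::-1],None,fx=8,fy=8,interpolation=cv2.INTER_NEAREST))
A=[np.hstack([cv2.imread(f'pics/{n}_pin{y}.png') for y in(61,217)]) for n in("top","scene")]
cv2.imwrite('pics/pins.png',np.vstack(A)[:600] if 0 else cv2.resize(np.vstack(A),(600,600)))
E
python3 to.py 500 80 140 180
```

```text
top 316.0 214.0
top 371.0 215.0
scene 297.0 207.0
scene 339.0 224.0
at [501.7 138.1 148.6] [-1.800e+02 -5.000e-02  9.516e+01] F [ 0.2 -1.  -2.5] j [-54.  23.  43. 113. -20.  51.   4.] op 0.15 t 6.92
tr [-0.0577 -0.0069  0.0085] turn [ 3.000e-02 -4.000e-02 -8.484e+01]
```

View pics/pins.png

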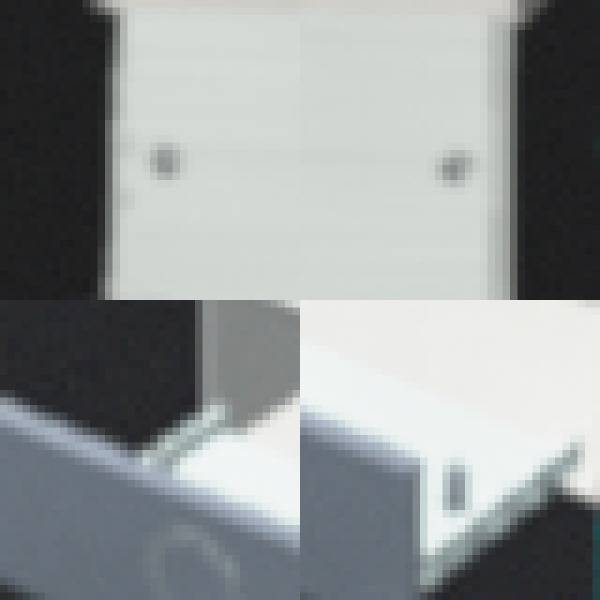

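The top crop shows both pins at crop (165,160) and (453,167), roughly 288 crop px apart, with the drawer fully out. I'll take a close wrist look at the pins while holding the carrier short of them.

```bash
python3 to.py 378 -139 150 -1
```

```text
at [501.7 138.1 148.6] [-1.800e+02 -5.000e-02  9.516e+01] F [ 0.2 -1.  -2.5] j [-54.  23.  43. 113. -20.  51.   4.] op 0.15 t 6.92
tr [-0.2648 -0.1481 -0.0017] turn [-4.000e-02 -4.000e-02  9.616e+01]
```

Call:
{"method": "apply_moves", "body": {
  "moves": [
    {"translation": [-0.03, -0.015, -0.002], "turn": [0, 0, 7], "jaw": -1},
    {"translation": [-0.06, -0.03, -0.002], "turn": [0, 0, 14], "jaw": -1},
    {"translation": [-0.09, -0.045, -0.002], "turn": [0, 0, 21], "jaw": -1},
    {"translation": [-0.12, -0.06, -0.002], "turn": [0, 0, 28], "jaw": -1},
    {"translation": [-0.15, -0.075, -0.002], "turn": [0, 0, 35], "jaw": -1},
    {"translation": [-0.17, -0.09, -0.002], "turn": [0, 0, 42], "jaw": -1},
    {"translation": [-0.19, -0.105, -0.002], "turn": [0, 0, 49], "jaw": -1},
    {"translation": [-0.21, -0.115, -0.002], "turn": [0, 0, 56], "jaw": -1},
    {"translation": [-0.23, -0.125, -0.002], "turn": [0, 0, 63], "jaw": -1},
    {"translation": [-0.24, -0.135, -0.002], "turn": [0, 0, 70], "jaw": -1}
  ]
}}

```text
t: 7.75
ee_pos: [388.9, -116.8, 150.7]
ee_rot: [179.9, -0.0, 24.5]
contact_force: [0.0, 0.2, -1.9]
opening: 0.145
grip_force: 79.0
```

```bash
python3 to.py 378 -139 150 -1
```

```text
at [ 388.9 -116.8  150.7] [ 1.7987e+02 -1.0000e-02  2.4520e+01] F [ 0.   0.2 -1.9] j [-50.  16.  71. 128. -20.  48. -31.] op 0.145 t 7.75
tr [-0.0192  0.0157  0.0007] turn [ 0.13 -0.04 25.52]
```

Call:
{"method": "apply_moves", "body": {
  "moves": [
    {"translation": [-0.01, 0.008, 0], "turn": [0, 0, 7], "jaw": -1},
    {"translation": [-0.019, 0.016, 0], "turn": [0, 0, 14], "jaw": -1},
    {"translation": [-0.019, 0.016, 0], "turn": [0, 0, 20], "jaw": -1},
    {"translation": [-0.019, 0.016, 0], "turn": [0, 0, 25.5], "jaw": -1},
    {"translation": [-0.019, 0.016, 0], "turn": [0, 0, 25.5], "jaw": -1},
    {"translation": [-0.019, 0.016, 0], "turn": [0, 0, 25.5], "jaw": -1},
    {"translation": [-0.019, 0.016, 0], "turn": [0, 0, 25.5], "jaw": -1}
  ]
}}

```text
t: 8.33
ee_pos: [378.7, -136.6, 150.4]
ee_rot: [179.9, 0.0, -0.3]
contact_force: [0.8, 0.3, -2.3]
opening: 0.15
grip_force: 54.1
```

```bash
python3 - <<'E'
from h import *
p,d,K,W,o=snap('wrist','w3.png'); np.savez('/tmp/w3',p=p,d=d,K=K,W=W)
for y in(-61,-217): print(pix([471.3,y,45],K,W))
E
python3 to.py 471 -139 150 -1
```

```text
[219.98962451  83.3388063 ]
[432.35221087  82.03318403]
at [ 378.8 -136.4  150.4] [ 1.7997e+02  1.0000e-02 -3.0000e-01] F [-0.7 -0.4 -2.8] j [-50.  20.  78. 129. -25.  50. -47.] op 0.15 t 8.38
tr [0.0923 0.0021 0.0004] turn [0.03 0.01 0.7 ]
```

View pics/w3.png

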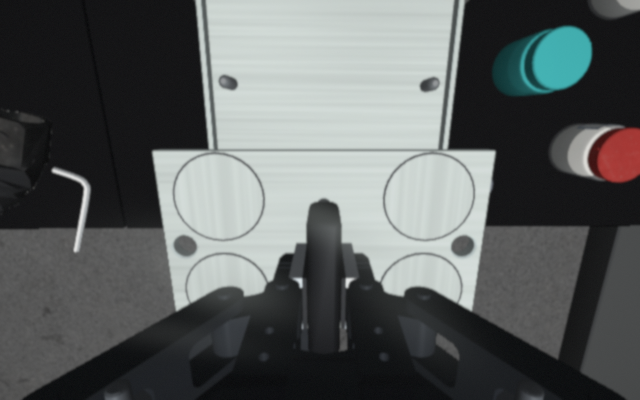

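Both pins are visible at about (228,82) and (430,84), and the carrier holes at (185,245) and (462,245).

Run:
```python
from h import *
z=np.load('/tmp/w3.npz'); p,d,K,W=z['p'],z['d'],z['K'],z['W']; C=cloud(d,K,W); g=p.max(-1).astype(int)
for nm,(a,b) in dict(L=(228,82),R=(430,84)).items():
    s=np.zeros(d.shape,bool); s[b-14:b+14,a-18:a+18]=1; m=s&(g<175)
    vv,uu=np.nonzero(m); print(nm,m.sum(),uu.min(),uu.max(),vv.min(),vv.max())
    P=C[m]; t=P[P[:,2]>41]; print(' top pts',len(t),t.mean(0).round(1),'zs',np.percentile(P[:,2],[2,50,98]).round(1))
    # extremes: ends along the pin
    q=np.c_[uu,vv]; e,_=cv2.PCACompute(q.astype(np.float32),None)[:2]; 
    print(' centroid',q.mean(0).round(1), ray(*q.mean(0),K,W,22+12).round(1))
for nm,(a,b) in dict(L=(185,245),R=(462,245)).items():
    s=np.zeros(d.shape,bool); s[b-15:b+15,a-16:a+16]=1; m=s&(g<130)
    vv,uu=np.nonzero(m); ring=s&~m&(g>150); zt=np.median(C[ring][:,2]); print('hole',nm,m.sum(),uu.mean().round(1),vv.mean().round(1),'plate z',zt.round(1),ray(uu.mean(),vv.mean(),K,W,zt).round(1))
# plate top tilt, floor height
pl=(C[...,2]>110)&(C[...,2]<150)&(g>150); pl[330:]=0; Q=C[pl]; A=np.c_[Q[:,:2],np.ones(len(Q))]; print('plate',np.linalg.lstsq(A,Q[:,2],rcond=None)[0])
fl=C[20:70,260:400]; print('floor',np.median(fl[...,2]))
```

```text
L 330 210 237 68 95
 top pts 114 [472.5 -64.4  45.5] zs [21.3 34.9 45.9]
 centroid [223.5  82.4] [472.9 -60.4  34. ]
R 347 419 447 70 97
 top pts 111 [ 470.3 -218.2   43.2] zs [21.4 34.  45.2]
 centroid [433.6  84.5] [ 470.5 -221.7   34. ]
hole L 340 184.7 245.4 plate z 129.4 [379.1 -59.1 129.4]
hole R 343 462.3 245.5 plate z 129.4 [ 378.2 -214.1  129.4]
plate [-4.09533943e-03  8.90478989e-06  1.31290280e+02]
floor 21.945987391529087
```

Call:
{"method": "apply_moves", "body": {
  "moves": [
    {"translation": [0.03, 0.002, 0], "turn": [0, 0, 0.5], "jaw": -1},
    {"translation": [0.06, 0.0042, 0], "turn": [0, 0, 0.5], "jaw": -1},
    {"translation": [0.085, 0.0042, 0], "turn": [0, 0, 0.5], "jaw": -1},
    {"translation": [0.0932, 0.0042, 0], "turn": [0, 0, 0.5], "jaw": -1},
    {"translation": [0.0932, 0.0042, 0], "turn": [0, 0, 0.5], "jaw": -1},
    {"translation": [0.0932, 0.0042, 0.02], "turn": [0, 0, 0.5], "jaw": -1},
    {"translation": [0.0932, 0.0042, 0.04], "turn": [0, 0, 0.5], "jaw": -1},
    {"translation": [0.0932, 0.0042, 0.06], "turn": [0, 0, 0.5], "jaw": -1},
    {"translation": [0.0932, 0.0042, 0.06], "turn": [0, 0, 0.5], "jaw": -1},
    {"translation": [0.0932, 0.0042, 0.06], "turn": [0, 0, 0.5], "jaw": -1}
  ]
}}

```text
t: 9.22
ee_pos: [470.3, -141.1, 90.4]
ee_rot: [-180.0, 0.1, -1.0]
contact_force: [0.2, -0.1, -2.4]
opening: 0.149
grip_force: 82.0
```

```bash
python3 to.py 471.9 -141.1 77 -0.8
```

```text
at [ 470.3 -141.1   90.4] [-1.7999e+02  1.3000e-01 -9.6000e-01] F [ 0.2 -0.1 -2.4] j [-33.  33.  60. 120. -39.  49. -41.] op 0.149 t 9.22
tr [ 0.0016 -0.      0.0134] turn [-0.01  0.13 -0.16]
```

Call:
{"method": "apply_moves", "body": {
  "moves": [
    {"translation": [0.0015, 0, 0.006], "turn": [0, 0.1, -0.15], "jaw": -1},
    {"translation": [0.0015, 0, 0.012], "turn": [0, 0.1, -0.15], "jaw": -1},
    {"translation": [0.0015, 0, 0.018], "turn": [0, 0.1, -0.15], "jaw": -1},
    {"translation": [0.0015, 0, 0.022], "turn": [0, 0.1, -0.15], "jaw": -1},
    {"translation": [0.0015, 0, 0.022], "turn": [0, 0.1, -0.15], "jaw": -1}
  ]
}}

```text
t: 9.63
ee_pos: [473.0, -140.8, 67.9]
ee_rot: [-180.0, -0.0, -0.8]
contact_force: [-0.3, 0.2, -1.1]
opening: 0.15
grip_force: 82.1
```

```bash
python3 to.py 471.9 -141.1 50 -0.8
```

```text
at [ 473.  -140.8   67.9] [-1.7999e+02 -5.0000e-02 -7.7000e-01] F [-0.3  0.2 -1.1] j [-31.  35.  57. 121. -41.  46. -39.] op 0.15 t 9.63
tr [-0.0011  0.0003  0.0179] turn [-0.01 -0.05  0.03]
```

Call:
{"method": "apply_moves", "body": {
  "moves": [
    {"translation": [-0.0005, 0, 0.004], "turn": [0, 0, 0], "jaw": -1},
    {"translation": [-0.0005, 0, 0.008], "turn": [0, 0, 0], "jaw": -1},
    {"translation": [-0.0005, 0, 0.012], "turn": [0, 0, 0], "jaw": -1},
    {"translation": [-0.0005, 0, 0.015], "turn": [0, 0, 0], "jaw": -1},
    {"translation": [-0.0005, 0, 0.018], "turn": [0, 0, 0], "jaw": -1},
    {"translation": [-0.0005, 0, 0.018], "turn": [0, 0, 0], "jaw": -1},
    {"translation": [-0.0005, 0, 0.018], "turn": [0, 0, 0], "jaw": -1}
  ]
}}

```text
t: 10.22
ee_pos: [473.7, -141.1, 50.9]
ee_rot: [-180.0, -0.2, -0.8]
contact_force: [0.5, 0.8, 3.9]
opening: 0.146
grip_force: 83.2
```

Call:
{"method": "apply_moves", "body": {
  "moves": [
    {"translation": [0, 0, 0], "turn": [0, 0, 0], "jaw": 0},
    {"translation": [0, 0, 0], "turn": [0, 0, 0], "jaw": 0},
    {"translation": [0, 0, 0], "turn": [0, 0, 0], "jaw": 0},
    {"translation": [0, 0, 0], "turn": [0, 0, 0], "jaw": 0},
    {"translation": [0, 0, -0.04], "turn": [0, 0, 0], "jaw": 0},
    {"translation": [0, 0, -0.08], "turn": [0, 0, 0], "jaw": 1},
    {"translation": [-0.04, 0, -0.12], "turn": [0, 0, 0], "jaw": 1},
    {"translation": [-0.06, 0, -0.15], "turn": [0, 0, 0], "jaw": 1},
    {"translation": [-0.06, 0, -0.15], "turn": [0, 0, 0], "jaw": 1},
    {"translation": [-0.06, 0, -0.15], "turn": [0, 0, 0], "jaw": 1}
  ]
}}

```text
t: 11.05
ee_pos: [412.4, -139.9, 201.7]
ee_rot: [-179.8, -0.3, -0.8]
contact_force: [-0.0, -0.3, -0.6]
opening: 0.998
grip_force: 0.0
```

```bash
cat > chk.py <<'E'
from h import *
import sys
p,d,K,W,o=snap('wrist',sys.argv[1] if len(sys.argv)>1 else None); C=cloud(d,K,W); g=p.min(-1)
print('tcp',o['ee_pos'].round(1))
m=(abs(C[...,0]-472)<60)&(abs(C[...,1]+141)<95)&(C[...,2]>25)&(C[...,2]<36)&(g>120)&(d>0)
Q=C[m]; A=np.c_[Q[:,:2],np.ones(len(Q))]; print('plate',len(Q),np.median(Q[:,2]),np.linalg.lstsq(A,Q[:,2],rcond=None)[0][:2],cv2.minAreaRect(Q[:,:2].astype(np.float32)))
m=(abs(C[...,0]-472)<60)&(abs(C[...,1]+141)<25)&(C[...,2]>70)&(C[...,2]<84)&(d>0)
Q=C[m]
if len(Q): print('bar',len(Q),np.median(Q[:,2]),cv2.minAreaRect(Q[:,:2].astype(np.float32)))
h=cv2.cvtColor(p,cv2.COLOR_RGB2HSV); m=((h[...,0]<8)|(h[...,0]>172))&(h[...,1]>150)&(h[...,2]>80)
k,l,s,c=cv2.connectedComponentsWithStats(m.astype(np.uint8))
for i in range(1,k):
    if s[i,4]>80:
        P=C[l==i]; P=P[P[:,2]<130]; zt=np.percentile(P[:,2],90) if len(P) else 0
        T=P[abs(P[:,2]-zt)<4] if len(P) else P
        if len(T): (a,b),r=cv2.minEnclosingCircle(T[:,:2].astype(np.float32)); print('red',s[i],c[i].round(),'top z',zt.round(1),'ctr',round(a,1),round(b,1),'r',round(r,1))
E
python3 chk.py w4.png; python3 to.py 471 322 150 90
```

```text
tcp [ 412.4 -139.9  201.7]
plate 19976 30.216374582473463 [-0.00078201  0.0006626 ] ((472.04144287109375, -140.995361328125), (190.5784912109375, 118.68834686279297), 89.66810607910156)
bar 1327 78.67406883987923 ((473.1097106933594, -140.9172821044922), (13.804769515991211, 62.37633514404297), 88.74343872070312)
red [ 573    5   55   56 2283] [601.  33.] top z 55.6 ctr 543.8 -370.5 r 21.0
red [ 539  162   47   43 1591] [562. 183.] top z 55.6 ctr 417.8 -362.9 r 21.3
at [ 413.3 -139.1  200.8] [-179.85   -0.25   -0.69] F [ 0.2  0.4 -0.1] j [-52.  17.  79. 122. -21.  57. -53.] op 1.0 t 11.1
tr [ 0.052  -0.4617  0.0523] turn [ 8.000e-02 -3.200e-01 -9.069e+01]
```

View pics/w4.png

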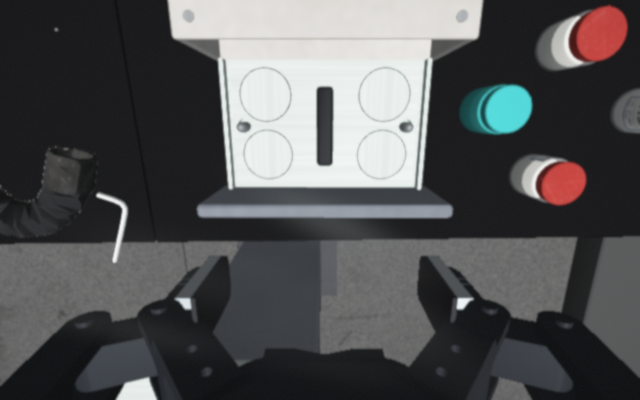

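The carrier lies flush: plate top at 30.2, bar centre about (473,-141), and both pins through the holes at (243,127) and (406,127). Now the jars, starting with jar D.

```bash
python3 to.py 419 -364 90 0
```

```text
at [ 413.3 -139.1  200.8] [-179.85   -0.25   -0.69] F [ 0.2  0.4 -0.1] j [-52.  17.  79. 122. -21.  57. -53.] op 1.0 t 11.1
tr [0.008  0.2251 0.1103] turn [-0.15 -0.25 -0.69]
```

Call:
{"method": "apply_moves", "body": {
  "moves": [
    {"translation": [0.008, 0.04, 0], "turn": [-0.1, -0.2, -0.7], "jaw": 1},
    {"translation": [0.008, 0.08, 0], "turn": [-0.1, -0.2, -0.7], "jaw": 1},
    {"translation": [0.008, 0.12, 0], "turn": [-0.1, -0.2, -0.7], "jaw": 1},
    {"translation": [0.008, 0.16, 0.01], "turn": [-0.1, -0.2, -0.7], "jaw": 1},
    {"translation": [0.008, 0.2, 0.03], "turn": [-0.1, -0.2, -0.7], "jaw": 1},
    {"translation": [0.008, 0.225, 0.05], "turn": [-0.1, -0.2, -0.7], "jaw": 1},
    {"translation": [0.008, 0.225, 0.08], "turn": [-0.1, -0.2, -0.7], "jaw": 1},
    {"translation": [0.008, 0.225, 0.1], "turn": [-0.1, -0.2, -0.7], "jaw": 1},
    {"translation": [0.008, 0.225, 0.1], "turn": [-0.1, -0.2, -0.7], "jaw": 1}
  ]
}}

```text
t: 11.85
ee_pos: [415.0, -364.4, 94.4]
ee_rot: [-179.8, 0.5, -0.2]
contact_force: [-0.8, 1.2, -0.7]
opening: 0.999
grip_force: 0.0
```

```bash
python3 chk.py; python3 to.py 419 -364 14 0
```

```text
tcp [ 415.  -364.4   94.4]
plate 19232 30.36384731023969 [-0.00097288 -0.0038909 ] ((471.8063049316406, -188.33114624023438), (118.94886779785156, 95.32466888427734), 0.0023836197797209024)
red [ 298    0   77   38 2122] [335.  15.] top z 55.7 ctr 540.2 -371.2 r 19.2
red [ 457   78   76   78 4539] [494. 116.] top z 55.6 ctr 482.6 -459.7 r 20.9
red [ 289  194   67   64 3272] [322. 226.] top z 55.7 ctr 417.9 -363.0 r 20.8
at [ 415.9 -364.8   96.9] [-179.9     0.42   -0.19] F [-0.6  0.   1. ] j [ -2.  36.  54. 111. -37.  52. -20.] op 1.004 t 11.9
tr [ 0.0037 -0.0007  0.0828] turn [-0.1   0.42 -0.19]
```

Call:
{"method": "apply_moves", "body": {
  "moves": [
    {"translation": [0.002, -0.0015, 0.03], "turn": [0, 0.4, 0], "jaw": 1},
    {"translation": [0.002, -0.0015, 0.05], "turn": [0, 0.4, 0], "jaw": 1},
    {"translation": [0.002, -0.0015, 0.065], "turn": [0, 0.4, 0], "jaw": 1},
    {"translation": [0.002, -0.0015, 0.08], "turn": [0, 0.4, 0], "jaw": 1},
    {"translation": [0.002, -0.0015, 0.082], "turn": [0, 0.4, 0], "jaw": 1},
    {"translation": [0.002, -0.0015, 0.082], "turn": [0, 0.4, 0], "jaw": -1},
    {"translation": [0.002, -0.0015, 0.082], "turn": [0, 0.4, 0], "jaw": -1},
    {"translation": [0.002, -0.0015, 0.082], "turn": [0, 0.4, 0], "jaw": -1},
    {"translation": [0.002, -0.0015, 0.082], "turn": [0, 0.4, 0], "jaw": -1},
    {"translation": [0.002, -0.0015, 0.082], "turn": [0, 0.4, 0], "jaw": -1}
  ],
  "squeeze": 50
}}

```text
t: 12.73
ee_pos: [420.4, -364.3, 19.8]
ee_rot: [179.9, -0.4, -0.1]
contact_force: [-0.3, -0.2, 5.6]
opening: 0.499
grip_force: 50.1
```

```bash
python3 to.py 501 -197 140 0
```

```text
at [ 420.4 -364.3   19.8] [ 1.7986e+02 -4.2000e-01 -7.0000e-02] F [-0.3 -0.2  5.6] j [  3.  41.  47. 114. -44.  44. -14.] op 0.499 t 12.73
tr [ 0.0813 -0.1671 -0.12  ] turn [ 0.14 -0.42 -0.07]
```

Call:
{"method": "apply_moves", "body": {
  "moves": [
    {"translation": [0, 0, -0.04], "turn": [0, 0, 0], "jaw": -1},
    {"translation": [0, 0, -0.08], "turn": [0, 0, 0], "jaw": -1},
    {"translation": [0.02, -0.03, -0.1], "turn": [0, -0.4, 0], "jaw": -1},
    {"translation": [0.04, -0.065, -0.1], "turn": [0, -0.4, 0], "jaw": -1},
    {"translation": [0.055, -0.1, -0.1], "turn": [0, -0.4, 0], "jaw": -1},
    {"translation": [0.07, -0.14, -0.1], "turn": [0, -0.4, 0], "jaw": -1},
    {"translation": [0.08, -0.167, -0.1], "turn": [0, -0.4, 0], "jaw": -1},
    {"translation": [0.08, -0.167, -0.1], "turn": [0, -0.4, 0], "jaw": -1},
    {"translation": [0.08, -0.167, -0.08], "turn": [0, -0.4, 0], "jaw": -1},
    {"translation": [0.08, -0.167, -0.07], "turn": [0, -0.4, 0], "jaw": -1}
  ]
}}

```text
t: 13.57
ee_pos: [499.9, -195.7, 88.1]
ee_rot: [179.9, 0.1, 0.1]
contact_force: [-0.4, -0.3, 0.0]
opening: 0.495
grip_force: 51.4
```

```bash
python3 to.py 501 -197 50 0
```

```text
at [ 499.9 -195.7   88.1] [1.7993e+02 6.0000e-02 6.0000e-02] F [-0.4 -0.3  0. ] j [-24.  36.  55. 114. -38.  50. -37.] op 0.495 t 13.57
tr [0.0011 0.0012 0.0381] turn [0.07 0.06 0.06]
```

Call:
{"method": "apply_moves", "body": {
  "moves": [
    {"translation": [0.001, 0.001, 0.015], "turn": [0, 0, 0], "jaw": -1},
    {"translation": [0.001, 0.001, 0.025], "turn": [0, 0, 0], "jaw": -1},
    {"translation": [0.001, 0.001, 0.03], "turn": [0, 0, 0], "jaw": -1},
    {"translation": [0.001, 0.001, 0.033], "turn": [0, 0, 0], "jaw": -1},
    {"translation": [0.001, 0.001, 0.036], "turn": [0, 0, 0], "jaw": -1},
    {"translation": [0.001, 0.001, 0.036], "turn": [0, 0, 0], "jaw": -1},
    {"translation": [0.001, 0.001, 0.036], "turn": [0, 0, 0], "jaw": -1}
  ]
}}

```text
t: 14.15
ee_pos: [500.5, -198.2, 52.8]
ee_rot: [179.9, 0.1, -0.1]
contact_force: [-0.6, -1.1, -1.9]
opening: 0.499
grip_force: 51.4
```

Descend the last few mm, watching the force, then release.

Call:
{"method": "apply_moves", "body": {
  "moves": [
    {"translation": [0, 0, 0.002], "turn": [0, 0, 0], "jaw": -1},
    {"translation": [0, 0, 0.003], "turn": [0, 0, 0], "jaw": -1},
    {"translation": [0, 0, 0.003], "turn": [0, 0, 0], "jaw": -1},
    {"translation": [0, 0, 0.003], "turn": [0, 0, 0], "jaw": -1}
  ]
}}

```text
t: 14.48
ee_pos: [500.6, -198.0, 49.8]
ee_rot: [179.9, 0.1, -0.1]
contact_force: [-0.7, 0.2, 4.1]
opening: 0.502
grip_force: 52.0
```

Call:
{"method": "apply_moves", "body": {
  "moves": [
    {"translation": [0, 0, 0], "turn": [0, 0, 0], "jaw": 0.35},
    {"translation": [0, 0, 0], "turn": [0, 0, 0], "jaw": 0.35},
    {"translation": [0, 0, 0], "turn": [0, 0, 0], "jaw": 0.35},
    {"translation": [0, 0, 0], "turn": [0, 0, 0], "jaw": 0.35},
    {"translation": [0, 0, -0.02], "turn": [0, 0, 0], "jaw": 0.35},
    {"translation": [0, 0, -0.06], "turn": [0, 0, 0], "jaw": 0.35},
    {"translation": [0, 0, -0.1], "turn": [0, 0, 0], "jaw": 1},
    {"translation": [0, 0.03, -0.11], "turn": [0, 0, 0], "jaw": 1},
    {"translation": [0, 0.06, -0.11], "turn": [0, 0, 0], "jaw": 1}
  ]
}}

```text
t: 15.23
ee_pos: [503.4, -256.6, 162.8]
ee_rot: [179.9, -0.2, 0.3]
contact_force: [1.1, -0.9, 0.6]
opening: 1.0
grip_force: 0.0
```

```bash
python3 chk.py w5.png;python3 to.py 543 -370.5 95 0
```

```text
tcp [ 503.4 -256.6  162.8]
plate 13940 30.417236574220453 [-0.00226568  0.00208137] ((468.2427978515625, -140.8925018310547), (190.56712341308594, 111.00670623779297), 89.56348419189453)
bar 1552 78.61378390502462 ((473.6387023925781, -141.49366760253906), (14.220967292785645, 63.327674865722656), 89.42022705078125)
red [ 441  127   54   53 2169] [468. 153.] top z 55.6 ctr 544.5 -370.9 r 20.7
red [ 218  194   53   51 2037] [244. 219.] top z 85.8 ctr 498.9 -198.4 r 19.4
red [ 537  204   50   47 1814] [562. 226.] top z 55.6 ctr 482.4 -458.8 r 21.0
at [ 501.  -264.5  162.5] [179.58  -0.18  -0.19] F [ 0.1 -4.5  1.3] j [-19.  33.  60. 107. -33.  59. -36.] op 1.0 t 15.28
tr [0.0422 0.1054 0.0684] turn [ 0.42 -0.18 -0.19]
```

View pics/w5.png

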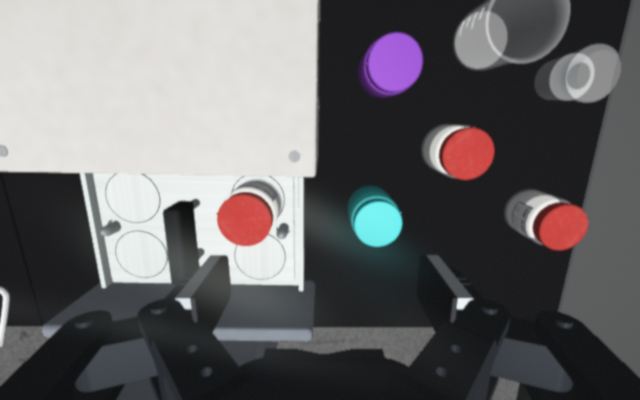

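The first jar stands on the carrier at pixel (244,219), top z 85.8. The carrier has not moved. Next is jar A at (468,153), world (544,-371).

Call:
{"method": "apply_moves", "body": {
  "moves": [
    {"translation": [0.02, 0.04, 0], "turn": [0.4, 0, 0], "jaw": 1},
    {"translation": [0.035, 0.08, 0.01], "turn": [0.4, 0, 0], "jaw": 1},
    {"translation": [0.043, 0.105, 0.03], "turn": [0.4, 0, 0], "jaw": 1},
    {"translation": [0.043, 0.105, 0.06], "turn": [0.4, 0, 0], "jaw": 1},
    {"translation": [0.043, 0.105, 0.08], "turn": [0.4, 0, 0], "jaw": 1},
    {"translation": [0.043, 0.105, 0.08], "turn": [0.4, 0, 0], "jaw": 1}
  ]
}}

```text
t: 15.78
ee_pos: [540.7, -361.8, 74.8]
ee_rot: [-179.5, 0.5, -0.2]
contact_force: [-0.8, 1.3, -0.3]
opening: 1.001
grip_force: 0.0
```

```bash
python3 to.py 544 -371 16 0
```

```text
at [ 540.7 -361.8   74.8] [-1.7949e+02  4.7000e-01 -1.7000e-01] F [-0.8  1.3 -0.3] j [ -2.  45.  51.  97. -40.  58. -27.] op 1.001 t 15.78
tr [0.0038 0.0097 0.0587] turn [-0.51  0.47 -0.17]
```

Call:
{"method": "apply_moves", "body": {
  "moves": [
    {"translation": [0.003, 0.0085, 0.02], "turn": [-0.4, 0.2, 0], "jaw": 1},
    {"translation": [0.003, 0.0085, 0.035], "turn": [-0.4, 0.2, 0], "jaw": 1},
    {"translation": [0.003, 0.0085, 0.05], "turn": [-0.4, 0.2, 0], "jaw": 1},
    {"translation": [0.003, 0.0085, 0.058], "turn": [-0.4, 0.2, 0], "jaw": 1},
    {"translation": [0.003, 0.0085, 0.058], "turn": [-0.4, 0.2, 0], "jaw": 1},
    {"translation": [0.003, 0.0085, 0.058], "turn": [-0.4, 0.2, 0], "jaw": -1},
    {"translation": [0.003, 0.0085, 0.058], "turn": [-0.4, 0.2, 0], "jaw": -1},
    {"translation": [0.003, 0.0085, 0.058], "turn": [-0.4, 0.2, 0], "jaw": -1},
    {"translation": [0.003, 0.0085, 0.058], "turn": [-0.4, 0.2, 0], "jaw": -1},
    {"translation": [0.003, 0.0085, 0.058], "turn": [-0.4, 0.2, 0], "jaw": -1}
  ]
}}

```text
t: 16.62
ee_pos: [546.8, -371.5, 22.9]
ee_rot: [179.9, -0.2, -0.1]
contact_force: [-0.8, 1.0, 6.7]
opening: 0.496
grip_force: 50.9
```

```bash
python3 to.py 445 -197 120 0
```

```text
at [ 546.8 -371.5   22.9] [ 1.7986e+02 -2.0000e-01 -8.0000e-02] F [-0.8  1.   6.7] j [ -0.  49.  47.  98. -44.  53. -25.] op 0.496 t 16.62
tr [-0.1017 -0.1741 -0.0978] turn [ 0.14 -0.2  -0.08]
```

Call:
{"method": "apply_moves", "body": {
  "moves": [
    {"translation": [0, 0, -0.04], "turn": [0, 0, 0], "jaw": -1},
    {"translation": [0, 0, -0.08], "turn": [0, 0, 0], "jaw": -1},
    {"translation": [-0.02, -0.03, -0.11], "turn": [0, 0, 0], "jaw": -1},
    {"translation": [-0.04, -0.06, -0.115], "turn": [0, 0, 0], "jaw": -1},
    {"translation": [-0.06, -0.09, -0.115], "turn": [0, 0, 0], "jaw": -1},
    {"translation": [-0.08, -0.12, -0.115], "turn": [0, 0, 0], "jaw": -1},
    {"translation": [-0.1, -0.15, -0.115], "turn": [0, 0, 0], "jaw": -1},
    {"translation": [-0.102, -0.174, -0.115], "turn": [0, 0, 0], "jaw": -1},
    {"translation": [-0.102, -0.174, -0.09], "turn": [0, 0, 0], "jaw": -1},
    {"translation": [-0.102, -0.174, -0.08], "turn": [0, 0, 0], "jaw": -1}
  ]
}}

```text
t: 17.45
ee_pos: [444.4, -193.5, 100.0]
ee_rot: [-180.0, -0.1, 0.2]
contact_force: [-0.9, 0.3, -1.9]
opening: 0.5
grip_force: 51.6
```

```bash
python3 to.py 445 -197 53 0
```

```text
at [ 444.4 -193.5  100. ] [-1.7998e+02 -1.0000e-01  2.1000e-01] F [-0.9  0.3 -1.9] j [-26.  30.  59. 121. -35.  48. -36.] op 0.5 t 17.45
tr [0.0005 0.0035 0.047 ] turn [-0.02 -0.1   0.21]
```

Call:
{"method": "apply_moves", "body": {
  "moves": [
    {"translation": [0.0005, 0.002, 0.015], "turn": [0, 0, 0], "jaw": -1},
    {"translation": [0.0005, 0.002, 0.03], "turn": [0, 0, 0], "jaw": -1},
    {"translation": [0.0005, 0.002, 0.037], "turn": [0, 0, 0], "jaw": -1},
    {"translation": [0.0005, 0.002, 0.04], "turn": [0, 0, 0], "jaw": -1},
    {"translation": [0.0005, 0.002, 0.042], "turn": [0, 0, 0], "jaw": -1},
    {"translation": [0.0005, 0.002, 0.044], "turn": [0, 0, 0], "jaw": -1},
    {"translation": [0.0005, 0.002, 0.045], "turn": [0, 0, 0], "jaw": -1},
    {"translation": [0.0005, 0.002, 0.045], "turn": [0, 0, 0], "jaw": -1}
  ]
}}

```text
t: 18.12
ee_pos: [444.9, -199.2, 56.4]
ee_rot: [179.9, -0.1, -0.1]
contact_force: [-0.2, 0.3, -1.3]
opening: 0.495
grip_force: 51.6
```

Call:
{"method": "apply_moves", "body": {
  "moves": [
    {"translation": [0, -0.001, 0.002], "turn": [0, 0, 0], "jaw": -1},
    {"translation": [0, -0.001, 0.004], "turn": [0, 0, 0], "jaw": -1},
    {"translation": [0, -0.001, 0.004], "turn": [0, 0, 0], "jaw": -1},
    {"translation": [0, -0.001, 0.004], "turn": [0, 0, 0], "jaw": -1}
  ]
}}

```text
t: 18.45
ee_pos: [445.2, -197.8, 52.8]
ee_rot: [179.9, -0.2, -0.1]
contact_force: [-1.8, 2.6, 8.9]
opening: 0.495
grip_force: 52.7
```

Jar A is seated. Release it, retreat and go to jar C.

Call:
{"method": "apply_moves", "body": {
  "moves": [
    {"translation": [0, 0, 0], "turn": [0, 0, 0], "jaw": 0.35},
    {"translation": [0, 0, 0], "turn": [0, 0, 0], "jaw": 0.35},
    {"translation": [0, 0, 0], "turn": [0, 0, 0], "jaw": 0.35},
    {"translation": [0, 0, 0], "turn": [0, 0, 0], "jaw": 0.35},
    {"translation": [0, 0, -0.02], "turn": [0, 0, 0], "jaw": 0.35},
    {"translation": [0, 0, -0.06], "turn": [0, 0, 0], "jaw": 0.35},
    {"translation": [0, 0, -0.09], "turn": [0, 0, 0], "jaw": 0.35},
    {"translation": [0.01, 0.04, -0.1], "turn": [0, 0, 0], "jaw": 1},
    {"translation": [0.02, 0.08, -0.1], "turn": [0, 0, 0], "jaw": 1},
    {"translation": [0.02, 0.08, -0.1], "turn": [0, 0, 0], "jaw": 1}
  ]
}}

```text
t: 19.28
ee_pos: [465.4, -285.8, 154.7]
ee_rot: [179.5, -0.4, -0.4]
contact_force: [-1.3, -0.3, 0.9]
opening: 1.002
grip_force: 0.0
```

```bash
python3 chk.py;python3 to.py 482.5 -459.3 80 0
```

```text
tcp [ 465.4 -285.8  154.7]
plate 15237 30.393883889850088 [-0.00197741  0.00271868] ((471.9840087890625, -141.02505493164062), (190.2675323486328, 118.29544067382812), 89.8027572631836)
bar 2122 78.5143310101194 ((457.0367431640625, -138.10787963867188), (24.47673797607422, 96.98434448242188), 78.24320983886719)
red [ 165  144   60   56 2624] [195. 172.] top z 85.9 ctr 498.6 -198.7 r 19.8
red [ 514  157   55   52 2180] [542. 182.] top z 55.6 ctr 482.2 -459.0 r 21.0
red [ 177  221   54   42 1495] [204. 240.] top z 85.8 ctr 444.7 -199.1 r 19.1
at [ 464.3 -282.7  153.4] [179.69  -0.2   -0.39] F [-0.5 -0.4 -0.4] j [-17.  31.  60. 111. -32.  57. -33.] op 0.996 t 19.33
tr [0.0192 0.176  0.0744] turn [ 0.31 -0.2  -0.39]
```

Call:
{"method": "apply_moves", "body": {
  "moves": [
    {"translation": [0.005, 0.04, 0], "turn": [0.3, 0, -0.4], "jaw": 1},
    {"translation": [0.01, 0.08, 0], "turn": [0.3, 0, -0.4], "jaw": 1},
    {"translation": [0.015, 0.12, 0.01], "turn": [0.3, 0, -0.4], "jaw": 1},
    {"translation": [0.019, 0.155, 0.03], "turn": [0.3, 0, -0.4], "jaw": 1},
    {"translation": [0.019, 0.174, 0.05], "turn": [0.3, 0, -0.4], "jaw": 1},
    {"translation": [0.019, 0.174, 0.07], "turn": [0.3, 0, -0.4], "jaw": 1},
    {"translation": [0.019, 0.174, 0.075], "turn": [0.3, 0, -0.4], "jaw": 1},
    {"translation": [0.019, 0.174, 0.075], "turn": [0.3, 0, -0.4], "jaw": 1}
  ]
}}

```text
t: 20.0
ee_pos: [482.5, -450.4, 75.5]
ee_rot: [-179.6, 0.1, 0.3]
contact_force: [0.3, 0.5, -1.1]
opening: 1.004
grip_force: 0.0
```

```bash
python3 to.py 482.3 -459.2 15 0
```

```text
at [ 482.5 -450.4   75.5] [-1.7963e+02  8.0000e-02  3.0000e-01] F [ 0.3  0.5 -1.1] j [  8.  46.  50.  96. -40.  58. -18.] op 1.004 t 20.0
tr [-0.0001  0.0092  0.0605] turn [-0.37  0.08  0.3 ]
```

Call:
{"method": "apply_moves", "body": {
  "moves": [
    {"translation": [0, 0.005, 0.02], "turn": [-0.2, 0, 0.2], "jaw": 1},
    {"translation": [0, 0.005, 0.035], "turn": [-0.2, 0, 0.2], "jaw": 1},
    {"translation": [0, 0.005, 0.05], "turn": [-0.2, 0, 0.2], "jaw": 1},
    {"translation": [0, 0.005, 0.06], "turn": [-0.2, 0, 0.2], "jaw": 1},
    {"translation": [0, 0.005, 0.06], "turn": [-0.2, 0, 0.2], "jaw": 1},
    {"translation": [0, 0.005, 0.06], "turn": [-0.2, 0, 0.2], "jaw": -1},
    {"translation": [0, 0.005, 0.06], "turn": [-0.2, 0, 0.2], "jaw": -1},
    {"translation": [0, 0.005, 0.06], "turn": [-0.2, 0, 0.2], "jaw": -1},
    {"translation": [0, 0.005, 0.06], "turn": [-0.2, 0, 0.2], "jaw": -1},
    {"translation": [0, 0.005, 0.06], "turn": [-0.2, 0, 0.2], "jaw": -1}
  ]
}}

```text
t: 20.83
ee_pos: [484.0, -457.5, 19.0]
ee_rot: [179.9, -0.2, 0.1]
contact_force: [0.2, 0.9, 6.0]
opening: 0.5
grip_force: 50.8
```

```bash
python3 to.py 501 -85 140 0
```

```text
at [ 484.  -457.5   19. ] [ 1.7993e+02 -1.9000e-01  1.1000e-01] F [0.2 0.9 6. ] j [ 10.  49.  46.  97. -44.  53. -16.] op 0.5 t 20.83
tr [ 0.0181 -0.3723 -0.1214] turn [ 0.07 -0.19  0.11]
```

Call:
{"method": "apply_moves", "body": {
  "moves": [
    {"translation": [0, 0, -0.04], "turn": [0, 0, 0], "jaw": -1},
    {"translation": [0, 0, -0.08], "turn": [0, 0, 0], "jaw": -1},
    {"translation": [0, -0.04, -0.12], "turn": [0, 0, 0], "jaw": -1},
    {"translation": [0.004, -0.08, -0.13], "turn": [0, 0, 0], "jaw": -1},
    {"translation": [0.008, -0.12, -0.13], "turn": [0, 0, 0], "jaw": -1},
    {"translation": [0.012, -0.16, -0.13], "turn": [0, 0, 0], "jaw": -1},
    {"translation": [0.016, -0.2, -0.13], "turn": [0, 0, 0], "jaw": -1},
    {"translation": [0.018, -0.24, -0.13], "turn": [0, 0, 0], "jaw": -1},
    {"translation": [0.018, -0.28, -0.13], "turn": [0, 0, 0], "jaw": -1},
    {"translation": [0.018, -0.32, -0.13], "turn": [0, 0, 0], "jaw": -1}
  ]
}}

```text
t: 21.67
ee_pos: [500.3, -137.5, 147.9]
ee_rot: [-180.0, -0.1, 0.1]
contact_force: [1.0, -0.1, -1.9]
opening: 0.501
grip_force: 51.4
```

```bash
python3 to.py 501 -85 120 -0.5
```

```text
at [ 500.3 -137.5  147.9] [-1.7996e+02 -1.2000e-01  1.1000e-01] F [ 1.  -0.1 -1.9] j [-36.  30.  62. 114. -32.  55. -47.] op 0.501 t 21.67
tr [ 0.0007 -0.0525  0.0279] turn [-0.04 -0.12  0.61]
```

Call:
{"method": "apply_moves", "body": {
  "moves": [
    {"translation": [0.001, -0.03, 0], "turn": [0, 0, 0.5], "jaw": -1},
    {"translation": [0.001, -0.0525, 0], "turn": [0, 0, 0.5], "jaw": -1},
    {"translation": [0.001, -0.0525, 0.01], "turn": [0, 0, 0.5], "jaw": -1},
    {"translation": [0.001, -0.0525, 0.03], "turn": [0, 0, 0.5], "jaw": -1},
    {"translation": [0.001, -0.0525, 0.05], "turn": [0, 0, 0.5], "jaw": -1},
    {"translation": [0.001, -0.0525, 0.065], "turn": [0, 0, 0.5], "jaw": -1},
    {"translation": [0.001, -0.0525, 0.075], "turn": [0, 0, 0.5], "jaw": -1},
    {"translation": [0.001, -0.0525, 0.08], "turn": [0, 0, 0.5], "jaw": -1},
    {"translation": [0.001, -0.0525, 0.08], "turn": [0, 0, 0.5], "jaw": -1}
  ]
}}

```text
t: 22.42
ee_pos: [501.2, -87.6, 67.1]
ee_rot: [180.0, -0.0, -0.4]
contact_force: [0.6, 0.5, -1.5]
opening: 0.496
grip_force: 51.5
```

```bash
python3 to.py 501 -85 49.2 -0.5
```

```text
at [501.2 -87.6  67.1] [ 1.7999e+02 -3.0000e-02 -4.4000e-01] F [ 0.6  0.5 -1.5] j [-36.  35.  55. 119. -41.  47. -46.] op 0.496 t 22.42
tr [-0.0002 -0.0026  0.0179] turn [ 0.01 -0.03  0.06]
```

Call:
{"method": "apply_moves", "body": {
  "moves": [
    {"translation": [0, -0.002, 0.006], "turn": [0, 0, 0], "jaw": -1},
    {"translation": [0, -0.002, 0.011], "turn": [0, 0, 0], "jaw": -1},
    {"translation": [0, -0.002, 0.014], "turn": [0, 0, 0], "jaw": -1},
    {"translation": [0, -0.002, 0.016], "turn": [0, 0, 0], "jaw": -1},
    {"translation": [0, -0.002, 0.018], "turn": [0, 0, 0], "jaw": -1},
    {"translation": [0, -0.002, 0.018], "turn": [0, 0, 0], "jaw": -1},
    {"translation": [0, -0.002, 0.018], "turn": [0, 0, 0], "jaw": -1}
  ]
}}

```text
t: 23.0
ee_pos: [501.8, -85.2, 49.8]
ee_rot: [180.0, -0.1, -0.4]
contact_force: [-0.4, 0.1, -1.4]
opening: 0.498
grip_force: 51.5
```

Call:
{"method": "apply_moves", "body": {
  "moves": [
    {"translation": [0, 0, 0.0015], "turn": [0, 0, 0], "jaw": -1},
    {"translation": [0, 0, 0.0015], "turn": [0, 0, 0], "jaw": -1},
    {"translation": [0, 0, 0.0015], "turn": [0, 0, 0], "jaw": -1},
    {"translation": [0, 0, 0.0015], "turn": [0, 0, 0], "jaw": 0.35},
    {"translation": [0, 0, 0.0015], "turn": [0, 0, 0], "jaw": 0.35},
    {"translation": [0, 0, 0.0015], "turn": [0, 0, 0], "jaw": 0.35},
    {"translation": [0, 0, 0.0015], "turn": [0, 0, 0], "jaw": 0.35},
    {"translation": [0, 0, -0.02], "turn": [0, 0, 0], "jaw": 0.35},
    {"translation": [0, 0, -0.06], "turn": [0, 0, 0], "jaw": 0.35},
    {"translation": [0, 0, -0.1], "turn": [0, 0, 0], "jaw": 0.35}
  ]
}}

```text
t: 23.83
ee_pos: [500.3, -85.5, 150.1]
ee_rot: [179.9, 0.1, -0.4]
contact_force: [1.3, 1.0, 0.7]
opening: 0.67
grip_force: 0.0
```

```bash
python3 to.py 455 322 150 70
```

```text
at [500.3 -85.5 150.1] [ 1.7994e+02  9.0000e-02 -4.4000e-01] F [1.3 1.  0.7] j [-43.  29.  64. 115. -32.  55. -53.] op 0.67 t 23.83
tr [-4.850e-02 -4.071e-01 -3.000e-04] turn [ -0.     0.12 -70.44]
```

Call:
{"method": "apply_moves", "body": {
  "moves": [
    {"translation": [-0.005, -0.04, -0.03], "turn": [0, 0, -7], "jaw": 1},
    {"translation": [-0.01, -0.08, -0.03], "turn": [0, 0, -14], "jaw": 1},
    {"translation": [-0.015, -0.12, -0.03], "turn": [0, 0, -21], "jaw": 1},
    {"translation": [-0.02, -0.16, -0.03], "turn": [0, 0, -28], "jaw": 1},
    {"translation": [-0.025, -0.2, -0.03], "turn": [0, 0, -35], "jaw": 1},
    {"translation": [-0.03, -0.24, -0.03], "turn": [0, 0, -42], "jaw": 1},
    {"translation": [-0.035, -0.28, -0.03], "turn": [0, 0, -49], "jaw": 1},
    {"translation": [-0.04, -0.32, -0.03], "turn": [0, 0, -56], "jaw": 1},
    {"translation": [-0.044, -0.36, -0.03], "turn": [0, 0, -63], "jaw": 1},
    {"translation": [-0.044, -0.36, -0.03], "turn": [0, 0, -70], "jaw": 1}
  ]
}}

```text
t: 24.67
ee_pos: [457.6, 284.6, 179.0]
ee_rot: [180.0, -0.2, 70.6]
contact_force: [-0.3, 1.7, -0.8]
opening: 1.004
grip_force: 0.0
```

```bash
python3 chk.py w6.png; python3 to.py 470 322 100 70
```

```text
tcp [457.6 284.6 179. ]
plate 0 nan [0. 0.] ((0.0, 0.0), (0.0, 0.0), 0.0)
at [458.6 280.1 179.2] [ 1.7991e+02 -5.0000e-02  7.0900e+01] F [ 0.9 -1.5 -0.2] j [-73.  23.  48. 110. -20.  56. -35.] op 1.001 t 24.72
tr [ 0.0433 -0.003   0.0793] turn [ 0.09 -0.05  0.9 ]
  return _methods._mean(a, axis=axis, dtype=dtype,
  ret = ret.dtype.type(ret / rcount)
```

View pics/w6.png

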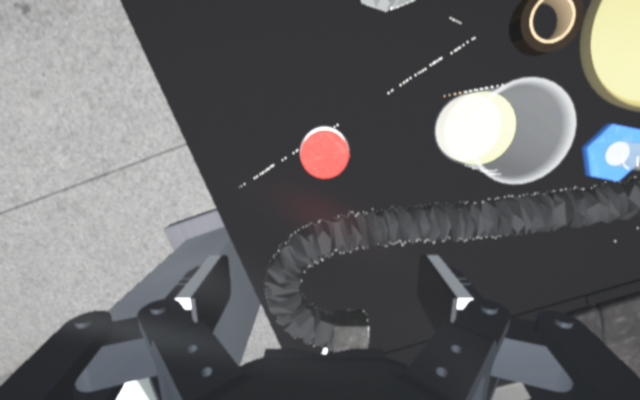

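The last jar is at pixel (325,155), with the large beaker at (525,130) and the hose below the jar.

```bash
python3 - <<'E'
from h import *
p,d,K,W,o=snap('wrist'); C=cloud(d,K,W); h=cv2.cvtColor(p,cv2.COLOR_RGB2HSV)
m=((h[...,0]<8)|(h[...,0]>172))&(h[...,1]>110)&(h[...,2]>150)
k,l,s,c=cv2.connectedComponentsWithStats(m.astype(np.uint8)); i=1+s[1:,4].argmax(); P=C[l==i]; P=P[abs(P[:,2]-55)<4]
print(s[i],c[i],ray(*c[i],K,W,53),cv2.minEnclosingCircle(P[:,:2].astype(np.float32)))
E
python3 to.py 470 322 80 70
```

```text
[ 297  127   51   47 1787] [321.26580862 150.4224958 ] [471.038251   318.56525847  53.        ] ((471.7925720214844, 318.8418273925781), 20.431903839111328)
at [459.3 277.  179.4] [ 1.7991e+02 -2.0000e-02  6.9990e+01] F [ 0.6 -1.  -0.7] j [-73.  23.  48. 110. -20.  56. -36.] op 1.003 t 24.77
tr [ 0.0459 -0.0055  0.0994] turn [ 0.09 -0.02 -0.01]
```

Call:
{"method": "apply_moves", "body": {
  "moves": [
    {"translation": [0.03, -0.002, 0.01], "turn": [0, 0, 0], "jaw": 1},
    {"translation": [0.044, -0.003, 0.03], "turn": [0, 0, 0], "jaw": 1},
    {"translation": [0.044, -0.003, 0.06], "turn": [0, 0, 0], "jaw": 1},
    {"translation": [0.044, -0.003, 0.08], "turn": [0, 0, 0], "jaw": 1},
    {"translation": [0.044, -0.003, 0.1], "turn": [0, 0, 0], "jaw": 1},
    {"translation": [0.044, -0.003, 0.1], "turn": [0, 0, 0], "jaw": 1},
    {"translation": [0.044, -0.003, 0.1], "turn": [0, 0, 0], "jaw": 1}
  ]
}}

```text
t: 25.35
ee_pos: [472.8, 315.6, 79.4]
ee_rot: [179.9, 0.1, 69.3]
contact_force: [0.1, -1.1, -0.1]
opening: 1.003
grip_force: 0.0
```

```bash
python3 to.py 471.2 319.5 15 70
```

```text
at [472.8 315.6  79.4] [1.7992e+02 9.0000e-02 6.9340e+01] F [ 0.1 -1.1 -0.1] j [-68.  34.  41. 110. -29.  48. -32.] op 1.003 t 25.35
tr [ 0.0032 -0.0029  0.0644] turn [ 0.08  0.09 -0.66]
```

Call:
{"method": "apply_moves", "body": {
  "moves": [
    {"translation": [0.003, -0.002, 0.02], "turn": [0, 0, 0], "jaw": 1},
    {"translation": [0.003, -0.002, 0.04], "turn": [0, 0, 0], "jaw": 1},
    {"translation": [0.003, -0.002, 0.055], "turn": [0, 0, 0], "jaw": 1},
    {"translation": [0.003, -0.002, 0.063], "turn": [0, 0, 0], "jaw": 1},
    {"translation": [0.003, -0.002, 0.063], "turn": [0, 0, 0], "jaw": 1},
    {"translation": [0.003, -0.002, 0.063], "turn": [0, 0, 0], "jaw": -1},
    {"translation": [0.003, -0.002, 0.063], "turn": [0, 0, 0], "jaw": -1},
    {"translation": [0.003, -0.002, 0.063], "turn": [0, 0, 0], "jaw": -1},
    {"translation": [0.003, -0.002, 0.063], "turn": [0, 0, 0], "jaw": -1},
    {"translation": [0.003, -0.002, 0.063], "turn": [0, 0, 0], "jaw": -1}
  ]
}}

```text
t: 26.18
ee_pos: [472.5, 321.4, 18.0]
ee_rot: [179.9, -0.1, 69.6]
contact_force: [-1.7, -0.7, 6.8]
opening: 0.498
grip_force: 49.9
```

```bash
python3 to.py 445 -20 140 -0.5
```

```text
at [472.5 321.4  18. ] [ 1.7988e+02 -1.4000e-01  6.9600e+01] F [-1.7 -0.7  6.8] j [-65.  39.  36. 111. -34.  41. -29.] op 0.498 t 26.18
tr [-0.3293  0.0935 -0.1226] turn [ 2.00e-02 -1.90e-01  7.01e+01]
```

Call:
{"method": "apply_moves", "body": {
  "moves": [
    {"translation": [0, 0, -0.04], "turn": [0, 0, 0], "jaw": -1},
    {"translation": [0, 0, -0.08], "turn": [0, 0, 0], "jaw": -1},
    {"translation": [-0.035, 0.01, -0.12], "turn": [0, 0, 7], "jaw": -1},
    {"translation": [-0.07, 0.02, -0.125], "turn": [0, 0, 14], "jaw": -1},
    {"translation": [-0.11, 0.03, -0.125], "turn": [0, 0, 21], "jaw": -1},
    {"translation": [-0.145, 0.04, -0.125], "turn": [0, 0, 28], "jaw": -1},
    {"translation": [-0.18, 0.05, -0.125], "turn": [0, 0, 35], "jaw": -1},
    {"translation": [-0.22, 0.062, -0.125], "turn": [0, 0, 42], "jaw": -1},
    {"translation": [-0.255, 0.072, -0.125], "turn": [0, 0, 49], "jaw": -1},
    {"translation": [-0.29, 0.082, -0.125], "turn": [0, 0, 56], "jaw": -1}
  ]
}}

```text
t: 27.02
ee_pos: [446.9, 19.0, 142.1]
ee_rot: [-179.9, -0.2, 13.3]
contact_force: [0.9, -0.0, -0.9]
opening: 0.5
grip_force: 51.6
```

```bash
python3 to.py 445 -85 135 -0.5
```

```text
at [446.9  19.  142.1] [-1.7994e+02 -1.6000e-01  1.3250e+01] F [ 0.9 -0.  -0.9] j [-61.  23.  66. 124. -27.  50. -55.] op 0.5 t 27.02
tr [-0.0258  0.1008  0.0069] turn [-0.08 -0.15 13.75]
```

Call:
{"method": "apply_moves", "body": {
  "moves": [
    {"translation": [-0.009, 0.035, 0], "turn": [0, 0, 7], "jaw": -1},
    {"translation": [-0.018, 0.07, 0], "turn": [0, 0, 13.7], "jaw": -1},
    {"translation": [-0.0255, 0.1, 0], "turn": [0, 0, 13.7], "jaw": -1},
    {"translation": [-0.0255, 0.1, 0], "turn": [0, 0, 13.7], "jaw": -1},
    {"translation": [-0.0255, 0.1, 0.02], "turn": [0, 0, 13.7], "jaw": -1},
    {"translation": [-0.0255, 0.1, 0.04], "turn": [0, 0, 13.7], "jaw": -1},
    {"translation": [-0.0255, 0.1, 0.055], "turn": [0, 0, 13.7], "jaw": -1},
    {"translation": [-0.0255, 0.1, 0.065], "turn": [0, 0, 13.7], "jaw": -1},
    {"translation": [-0.0255, 0.1, 0.07], "turn": [0, 0, 13.7], "jaw": -1},
    {"translation": [-0.0255, 0.1, 0.07], "turn": [0, 0, 13.7], "jaw": -1}
  ]
}}

```text
t: 27.85
ee_pos: [446.0, -82.5, 71.2]
ee_rot: [-180.0, -0.0, -0.1]
contact_force: [-0.4, 0.2, -1.8]
opening: 0.497
grip_force: 51.7
```

```bash
python3 to.py 445 -85 48.2 -0.5
```

```text
at [446.  -82.5  71.2] [-1.7999e+02 -4.0000e-02 -9.0000e-02] F [-0.4  0.2 -1.8] j [-40.  31.  57. 126. -39.  43. -46.] op 0.497 t 27.85
tr [-0.001   0.0025  0.023 ] turn [-0.01 -0.04  0.41]
```

Call:
{"method": "apply_moves", "body": {
  "moves": [
    {"translation": [-0.001, 0.0025, 0.008], "turn": [0, 0, 0.4], "jaw": -1},
    {"translation": [-0.001, 0.0025, 0.014], "turn": [0, 0, 0.4], "jaw": -1},
    {"translation": [-0.001, 0.0025, 0.018], "turn": [0, 0, 0.4], "jaw": -1},
    {"translation": [-0.001, 0.0025, 0.021], "turn": [0, 0, 0.4], "jaw": -1},
    {"translation": [-0.001, 0.0025, 0.023], "turn": [0, 0, 0.4], "jaw": -1},
    {"translation": [-0.001, 0.0025, 0.023], "turn": [0, 0, 0.4], "jaw": -1},
    {"translation": [-0.001, 0.0025, 0.023], "turn": [0, 0, 0.4], "jaw": -1}
  ]
}}

```text
t: 28.43
ee_pos: [445.5, -85.2, 48.7]
ee_rot: [180.0, -0.1, -0.5]
contact_force: [0.4, -0.6, -1.5]
opening: 0.495
grip_force: 51.7
```

Call:
{"method": "apply_moves", "body": {
  "moves": [
    {"translation": [0, 0, 0.0015], "turn": [0, 0, 0], "jaw": -1},
    {"translation": [0, 0, 0.0015], "turn": [0, 0, 0], "jaw": -1},
    {"translation": [0, 0, 0.0015], "turn": [0, 0, 0], "jaw": -1},
    {"translation": [0, 0, 0.0015], "turn": [0, 0, 0], "jaw": 0.35},
    {"translation": [0, 0, 0.0015], "turn": [0, 0, 0], "jaw": 0.35},
    {"translation": [0, 0, 0.0015], "turn": [0, 0, 0], "jaw": 0.35},
    {"translation": [0, 0, 0.0015], "turn": [0, 0, 0], "jaw": 0.35},
    {"translation": [0, 0, -0.02], "turn": [0, 0, 0], "jaw": 0.35},
    {"translation": [0, 0, -0.06], "turn": [0, 0, 0], "jaw": 0.35},
    {"translation": [0, 0, -0.1], "turn": [0, 0, 0], "jaw": 0.35}
  ]
}}

```text
t: 29.27
ee_pos: [443.9, -85.7, 149.1]
ee_rot: [179.9, 0.1, -0.6]
contact_force: [1.7, 1.3, 0.8]
opening: 0.674
grip_force: 0.0
```

```bash
python3 to.py 378 -141 190 -0.5
```

```text
at [443.9 -85.7 149.1] [ 1.7992e+02  1.0000e-01 -5.6000e-01] F [1.7 1.3 0.8] j [-49.  24.  69. 123. -29.  52. -54.] op 0.674 t 29.27
tr [-0.0655  0.056  -0.0407] turn [ 0.08  0.1  -0.06]
```

Call:
{"method": "apply_moves", "body": {
  "moves": [
    {"translation": [-0.02, 0.02, -0.03], "turn": [0, 0, 0], "jaw": -1},
    {"translation": [-0.045, 0.04, -0.04], "turn": [0, 0, 0], "jaw": -1},
    {"translation": [-0.065, 0.056, -0.04], "turn": [0, 0, 0], "jaw": -1},
    {"translation": [-0.065, 0.056, -0.04], "turn": [0, 0, 0], "jaw": -1},
    {"translation": [-0.065, 0.056, -0.04], "turn": [0, 0, 0], "jaw": -1}
  ]
}}

```text
t: 29.68
ee_pos: [379.3, -140.3, 188.6]
ee_rot: [-179.8, -0.2, -0.6]
contact_force: [1.3, 1.1, 0.1]
opening: 0.003
grip_force: 0.0
```

```bash
python3 chk.py w7.png; python3 to.py 368 -141 58 -0.5
```

```text
tcp [ 379.3 -140.3  188.6]
plate 12411 30.047114173131035 [0.00018491 0.00081562] ((472.029052734375, -140.9976806640625), (119.62561798095703, 189.9908905029297), 0.001223095110617578)
bar 1654 78.59688123664824 ((473.141845703125, -141.153564453125), (13.639595985412598, 64.08271026611328), 88.97418212890625)
red [ 218   10   56   61 2636] [245.  40.] top z 85.9 ctr 500.5 -85.5 r 19.9
red [ 376   13   56   60 2617] [403.  43.] top z 85.8 ctr 497.5 -197.6 r 20.0
red [ 225   96   53   52 2092] [251. 122.] top z 85.9 ctr 444.7 -85.6 r 19.8
red [ 373   96   52   53 2102] [399. 122.] top z 85.8 ctr 443.1 -197.4 r 19.8
at [ 380.  -139.9  188.6] [-1.7988e+02 -1.6000e-01 -4.8000e-01] F [ 0.3  0.8 -0.1] j [-56.  11.  81. 126. -14.  53. -58.] op -0.004 t 29.73
tr [-0.0124  0.0015  0.1305] turn [-0.12 -0.16  0.02]
```

View pics/w7.png

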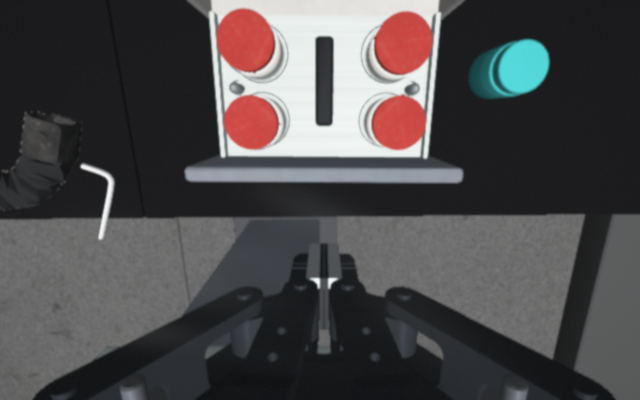

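All four jars stand upright at z 85.8, at (245,40), (403,43), (251,122) and (399,122), and the carrier is flush. Next I'll lower in front of the panel to push.

Call:
{"method": "apply_moves", "body": {
  "moves": [
    {"translation": [0, 0, 0.03], "turn": [0, 0, 0], "jaw": -1},
    {"translation": [-0.002, 0, 0.06], "turn": [0, 0, 0], "jaw": -1},
    {"translation": [-0.004, 0, 0.09], "turn": [0, 0, 0], "jaw": -1},
    {"translation": [-0.004, 0, 0.115], "turn": [0, 0, 0], "jaw": -1},
    {"translation": [-0.004, 0, 0.13], "turn": [0, 0, 0], "jaw": -1},
    {"translation": [-0.004, 0, 0.13], "turn": [0, 0, 0], "jaw": -1},
    {"translation": [-0.004, 0, 0.13], "turn": [0, 0, 0], "jaw": -1}
  ]
}}

```text
t: 30.32
ee_pos: [375.5, -140.9, 57.7]
ee_rot: [179.9, 0.1, -0.5]
contact_force: [-0.2, -0.5, 0.8]
opening: 0.001
grip_force: 0.0
```

```bash
python3 to.py 505 -140 58 -0.8
```

```text
at [ 375.5 -140.9   57.7] [ 1.7995e+02  8.0000e-02 -5.2000e-01] F [-0.2 -0.5  0.8] j [-29.  26.  54. 133. -36.  37. -39.] op 0.001 t 30.32
tr [ 0.1295 -0.0021 -0.0005] turn [0.06 0.08 0.28]
```

Call:
{"method": "apply_moves", "body": {
  "moves": [
    {"translation": [0.003, 0, 0], "turn": [0, 0, 0.2], "jaw": -1},
    {"translation": [0.006, 0, 0], "turn": [0, 0, 0.2], "jaw": -1},
    {"translation": [0.01, 0, 0], "turn": [0, 0, 0.2], "jaw": -1},
    {"translation": [0.014, 0, 0], "turn": [0, 0, 0.2], "jaw": -1},
    {"translation": [0.019, 0, 0], "turn": [0, 0, 0.2], "jaw": -1},
    {"translation": [0.024, 0, 0], "turn": [0, 0, 0.2], "jaw": -1},
    {"translation": [0.029, 0, 0], "turn": [0, 0, 0.2], "jaw": -1},
    {"translation": [0.034, 0, 0], "turn": [0, 0, 0.2], "jaw": -1},
    {"translation": [0.039, 0, 0], "turn": [0, 0, 0.2], "jaw": -1},
    {"translation": [0.044, 0, 0], "turn": [0, 0, 0.2], "jaw": -1}
  ]
}}

```text
t: 31.15
ee_pos: [419.0, -140.7, 58.8]
ee_rot: [-179.9, 0.0, -0.7]
contact_force: [-7.5, -1.5, 3.9]
opening: 0.003
grip_force: 3.5
```

Call:
{"method": "apply_moves", "body": {
  "moves": [
    {"translation": [0.005, 0, 0], "turn": [0, 0, 0], "jaw": -1},
    {"translation": [0.01, 0, 0], "turn": [0, 0, 0], "jaw": -1},
    {"translation": [0.015, 0, 0], "turn": [0, 0, 0], "jaw": -1},
    {"translation": [0.02, 0, 0], "turn": [0, 0, 0], "jaw": -1},
    {"translation": [0.025, 0, 0], "turn": [0, 0, 0], "jaw": -1},
    {"translation": [0.03, 0, 0], "turn": [0, 0, 0], "jaw": -1},
    {"translation": [0.035, 0, 0], "turn": [0, 0, 0], "jaw": -1},
    {"translation": [0.04, 0, 0], "turn": [0, 0, 0], "jaw": -1},
    {"translation": [0.045, 0, 0], "turn": [0, 0, 0], "jaw": -1},
    {"translation": [0.05, 0, 0], "turn": [0, 0, 0], "jaw": -1}
  ]
}}

```text
t: 31.98
ee_pos: [468.7, -141.4, 58.8]
ee_rot: [-180.0, 0.0, -0.7]
contact_force: [-7.0, -1.4, 4.0]
opening: -0.002
grip_force: 3.7
```

Call:
{"method": "apply_moves", "body": {
  "moves": [
    {"translation": [0.005, 0, 0], "turn": [0, 0, 0], "jaw": -1},
    {"translation": [0.01, 0, 0], "turn": [0, 0, 0], "jaw": -1},
    {"translation": [0.015, 0, 0], "turn": [0, 0, 0], "jaw": -1},
    {"translation": [0.02, 0, 0], "turn": [0, 0, 0], "jaw": -1},
    {"translation": [0.024, 0, 0], "turn": [0, 0, 0], "jaw": -1},
    {"translation": [0.027, 0, 0], "turn": [0, 0, 0], "jaw": -1},
    {"translation": [0.029, 0, 0], "turn": [0, 0, 0], "jaw": -1}
  ]
}}

```text
t: 32.57
ee_pos: [498.0, -141.9, 58.8]
ee_rot: [-180.0, 0.0, -0.7]
contact_force: [-7.0, -1.5, 1.4]
opening: 0.002
grip_force: 3.1
```

Call:
{"method": "apply_moves", "body": {
  "moves": [
    {"translation": [0.002, 0, 0], "turn": [0, 0, 0], "jaw": -1},
    {"translation": [0.004, 0, 0], "turn": [0, 0, 0], "jaw": -1},
    {"translation": [0.006, 0, 0], "turn": [0, 0, 0], "jaw": -1},
    {"translation": [0.008, 0, 0], "turn": [0, 0, 0], "jaw": -1}
  ]
}}

```text
t: 32.9
ee_pos: [505.7, -142.0, 58.8]
ee_rot: [-180.0, 0.0, -0.7]
contact_force: [-5.9, -1.3, 2.8]
opening: 0.001
grip_force: 3.2
```

Call:
{"method": "apply_moves", "body": {
  "moves": [
    {"translation": [0.002, 0, 0], "turn": [0, 0, 0], "jaw": -1},
    {"translation": [0.004, 0, 0], "turn": [0, 0, 0], "jaw": -1},
    {"translation": [0.006, 0, 0], "turn": [0, 0, 0], "jaw": -1},
    {"translation": [0.007, 0, 0], "turn": [0, 0, 0], "jaw": -1}
  ]
}}

```text
t: 33.23
ee_pos: [510.7, -142.0, 58.7]
ee_rot: [-179.9, 0.2, -0.7]
contact_force: [-16.3, -0.4, 12.7]
opening: 0.004
grip_force: 8.3
```

Call:
{"method": "apply_moves", "body": {
  "moves": [
    {"translation": [0.001, 0, 0], "turn": [0, 0, 0], "jaw": -1},
    {"translation": [0.002, 0, 0], "turn": [0, 0, 0], "jaw": -1},
    {"translation": [0.002, 0, 0], "turn": [0, 0, 0], "jaw": -1}
  ]
}}

```text
t: 33.48
ee_pos: [510.6, -142.0, 58.5]
ee_rot: [-179.8, 0.4, -0.8]
contact_force: [-20.3, -0.5, 14.7]
opening: -0.004
grip_force: 10.0
```

Call:
{"method": "apply_moves", "body": {
  "moves": [
    {"translation": [-0.005, 0, 0], "turn": [0, 0, 0], "jaw": -1},
    {"translation": [-0.012, 0, 0], "turn": [0, 0, 0], "jaw": -1},
    {"translation": [-0.02, 0, 0], "turn": [0, 0, 0], "jaw": -1},
    {"translation": [-0.03, 0, 0], "turn": [0, 0, 0], "jaw": -1},
    {"translation": [-0.04, 0, 0], "turn": [0, 0, 0], "jaw": -1},
    {"translation": [-0.06, 0, 0], "turn": [0, 0, 0], "jaw": -1},
    {"translation": [-0.08, 0, -0.03], "turn": [0, 0, 0], "jaw": -1},
    {"translation": [-0.08, 0, -0.06], "turn": [0, 0, 0], "jaw": -1},
    {"translation": [-0.08, 0, -0.09], "turn": [0, 0, 0], "jaw": -1},
    {"translation": [-0.08, 0, -0.09], "turn": [0, 0, 0], "jaw": -1}
  ]
}}

```text
t: 34.32
ee_pos: [437.4, -142.2, 152.6]
ee_rot: [-180.0, -0.5, -0.7]
contact_force: [1.5, -0.0, -0.4]
opening: 0.001
grip_force: 0.0
```

Run:
```python
from h import *
p,d,K,W,o=snap('wrist','w8.png'); C=cloud(d,K,W)
m=(C[...,0]>380)&(C[...,0]<530)&(abs(C[...,1]+141)<90)&(C[...,2]>86)&(C[...,2]<94.5)&(d>0)
P=C[m]; print(o['t'],o['contact_force'],len(P),np.percentile(P[:,0],[2,50,98]).round(1))
m=(C[...,0]>450)&(abs(C[...,1]+141)<90)&(C[...,2]>95)&(C[...,2]<101)&(d>0); print('case front',np.percentile(C[m][:,0],1))
```

```text
34.3167 [ 1.49512693 -0.03619489 -0.41788215] 5907 [512.6 518.7 524.9]
case front 534.7224859972255
```

View pics/w8.png

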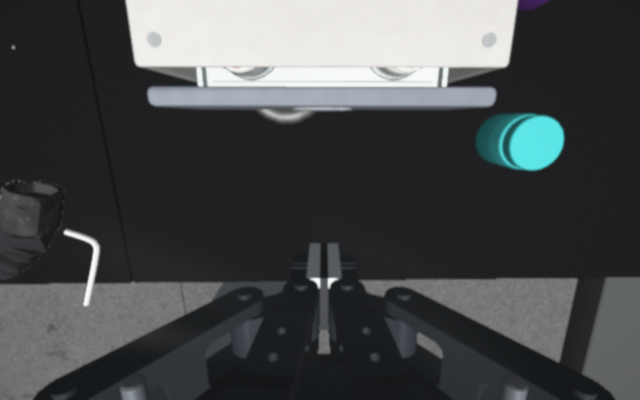

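The drawer front is back at x≈513, its original latched place (pixels 148–496 at v≈97), and the jars show behind it. I'll wait a moment, re-check and hand in.

Call:
{"method": "apply_moves", "body": {
  "moves": [
    {"translation": [0, 0, -0.02], "turn": [0, 0, 0], "jaw": -1},
    {"translation": [0, 0, -0.02], "turn": [0, 0, 0], "jaw": -1},
    {"translation": [0, 0, -0.02], "turn": [0, 0, 0], "jaw": -1},
    {"translation": [0, 0, -0.02], "turn": [0, 0, 0], "jaw": -1},
    {"translation": [0, 0, -0.02], "turn": [0, 0, 0], "jaw": -1},
    {"translation": [0, 0, -0.02], "turn": [0, 0, 0], "jaw": -1},
    {"translation": [0, 0, -0.02], "turn": [0, 0, 0], "jaw": -1},
    {"translation": [0, 0, -0.02], "turn": [0, 0, 0], "jaw": -1},
    {"translation": [0, 0, -0.02], "turn": [0, 0, 0], "jaw": -1},
    {"translation": [0, 0, -0.02], "turn": [0, 0, 0], "jaw": -1}
  ]
}}

```text
t: 35.2
ee_pos: [435.7, -141.2, 168.5]
ee_rot: [180.0, -0.1, -0.7]
contact_force: [0.5, -0.4, 0.1]
opening: 0.001
grip_force: 0.0
```

Run:
```python
from h import *
p,d,K,W,o=snap('wrist'); C=cloud(d,K,W)
m=(C[...,0]>380)&(C[...,0]<530)&(abs(C[...,1]+141)<90)&(C[...,2]>86)&(C[...,2]<94.5)&(d>0)
x=np.percentile(C[m][:,0],[2,50,98]).round(1); print(o['t'],x)
if 510<x[0]<516: print(ticket.close_job())
```

```text
35.2 [512.4 518.7 525.2]
the job is handed in; nothing more can be done
None
```

The drawer is latched shut with the carrier and all four red-lid jars in it; the carrier was measured flush and the jars upright just before closing, and I handed the job in at 35.2 s. The beakers and stopper were never touched, but I got no verdict back.

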